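# Pack the demo filter tube and set up its header panel

## Task

Set up the filter demo: load every ceramic media plug on the counter into the clear filter tube and ram them down with the red-handled rammer until the whole stack sits firmly on the bottom without gaps, finishing with a firm push of the rammer on the full stack. Stand the rammer back in its blue pot, and take the blue header panel out of its rack and lean it on the easel: foot on the base behind the lip, centred, top leaning back on the brass rail. Do not shove or tip the other goods on the counter.

Things in the scene. Friction and masses are not known exactly. Their poses are not given: they have to be found in the camera images.
- tube: fixed upright clear filter tube on a green foot (84 mm diameter, 10 high). Origin at the centre of the underside, z up. Outer diameter 52 mm, bore 43 mm, inner floor 12 mm and rim 158 mm above the origin: room for four plugs with 10 mm to spare. Sprung grip strips inside (see tube_mouth) hold a plug wherever it is left; it must be pushed down, about 5 to 10 N, and pushes those below.
- tube_mouth (a point): centre of the tube's rim, 158 mm above the tube's origin. Four levels of opposed sprung strips sit inside on the tube's +-x sides; at rest they narrow the bore to 36 mm along x, each yields up to 6 mm. The top pair's lead-in ramps begin about 15 mm below the rim, so a plug let go in the mouth slips down until its top is about level with the rim (0 to 10 mm above it) and stops.
- tube_floor (a point): centre of the tube's inner floor, 12 mm above the tube's origin
- plug1: terracotta ceramic filter-media plug, a solid cylinder 40 mm diameter, 34 mm tall, 65 g, its foot tapering to 34 mm over the lowest 6 mm; standing upright on the counter at the start. Origin at the centre of its underside, z along its axis. Two or three of the four plugs are present (absent ones read None).
- plug2: terracotta ceramic filter-media plug, a solid cylinder 40 mm diameter, 34 mm tall, 65 g, its foot tapering to 34 mm over the lowest 6 mm; standing upright on the counter at the start. Origin at the centre of its underside, z along its axis. Two or three of the four plugs are present (absent ones read None).
- plug3: terracotta ceramic filter-media plug, a solid cylinder 40 mm diameter, 34 mm tall, 65 g, its foot tapering to 34 mm over the lowest 6 mm; standing upright on the counter at the start. Origin at the centre of its underside, z along its axis. Two or three of the four plugs are present (absent ones read None).
- plug4: terracotta ceramic filter-media plug, a solid cylinder 40 mm diameter, 34 mm tall, 65 g, its foot tapering to 34 mm over the lowest 6 mm; standing upright on the counter at the start. Origin at the centre of its underside, z along its axis. Two or three of the four plugs are present (absent ones read None).
- rammer: rammer, a straight upright rod 170 mm long, 0.18 kg: black rubber foot 28 mm diameter (14 mm high), wooden shaft 22 mm, red cylindrical handle 32 mm diameter from 120 to 170 mm above the foot. Origin at the centre of the foot's face, z along the rod towards the handle. Stands upright in its pot at the start.
- pot: fixed blue pot that holds the rammer upright: bore 36 mm, rim 55 mm and inner floor 10 mm above its origin (centre of the underside); foot disc 76 mm diameter
- panel: blue header panel with a yellow and a white field on both faces: 10 mm thick (its x), 110 mm wide (its y), 130 mm tall (its z), 0.14 kg. Origin at the centre of its bottom edge face, z up to the top edge. Stands upright in the rack's slot at the start, its bottom 8 mm above the counter.
- panel_top (a point): centre of the panel's top edge, 130 mm from its origin
- rack: fixed dark steel rack with one slot 14 mm wide (along its x), 100 mm long (along its y), walls 4 mm thick whose tops are 49 mm above the counter, slot floor 8 mm above its origin (centre of the underside)
- easel: fixed wooden easel. Origin: centre of the underside of its base (90 mm along x, 130 along y, 12 thick). A lip along its -x side, 8 mm thick, rises to z 24; its inner face is at x -28 mm. A round brass rail of radius 5 mm runs along y at x +22, z 95 mm on two 10 mm posts at x +24, y +-55. A panel with its foot touching the lip leans back (towards +x) on the rail at about 23 degrees.
- easel_rail (a point): middle of the brass rail's axis, at x 22, y 0, z 95 mm in the easel's frame
- spray: bystander: white spray bottle, 56 mm diameter, 170 mm tall
- tonic: bystander: orange bottle, 52 mm diameter, 150 mm tall
- tin: bystander: low food tin with a yellow label, 60 mm diameter, 40 mm tall
- dish: bystander: blue ceramic dish, 90 mm diameter, 35 mm tall
- carton: bystander: small cardboard carton 60 x 90 x 50 mm
- scraper: bystander: algae scraper (a flat spatula) 180 mm long lying on the counter
Not all that is in view belongs to the job. There is more than one size of the easel; the job needs the middle-sized.

How it is judged:
By the outcome, as a careful person would: the job done as asked, in the order asked, and still so for the second after the job is handed in, with the robot touching nothing.
Of plug1, plug2, plug3, plug4 only 2 to 3 are there at a start; the rules pass over those that are not, and their reading is None.
At some moment in a run one of plug1, plug2, plug3, plug4 may be knocked a few centimetres aside while the robot is not near it.
It also fails if it takes over 210 s, if anything falls off the work surface, if the arm or the gripper's body presses on something with over 40 N, if the wrist force passes 120 N, or if a joint passes its speed limit or range.

## Robot

A 6-joint arm with a two-finger parallel gripper is mounted at the origin on the work surface. World frame = base frame: x ahead of the robot, y to its left, z up, the work surface at z = 0. Lengths are in m, angles in rad, forces in N, time in s.
With the tool pointing down it reaches from about 0.325 to 0.9 m from the base axis. Payload 6.1 kg.
Tool frame: the origin (TCP) lies between the finger pads; the fingertips stand 14 mm ahead of it and the grasp point (between the pads) lies 5 mm behind it; z points along the fingers, y is the line along which they close (so a half turn about z gives the same grasp; the last joint's range is limited). The gripper opens to 85 mm and grips with 20 to 120 N. Pads are 22 mm wide; open, the fingers measure 114 mm over their backs; the gripper's body (76 mm by 85 mm) begins 54 mm behind the grasp point. The pads swing forward as they close: fully open they stand 13 mm farther back than shut.
Start: joints at [-1.35, 0.22, 1.526, -0, 1.395, -0.126], TCP at [0.212, -0.588, 0.245] pointing down, gripper open.
Joint ranges: [-2.98, 2.98], [-0.91, 2.08], [0.09, 2.57], [-1.24, 4.39], [0.2, 2.65], [-2.68, 2.68]. Speed limits (rad/s): [2.57, 2.57, 3.01, 3.14, 3.14, 3.14].

## Interface

Orientations are given as a unit quaternion [w, x, y, z].
In Python, from bench import manip gives the robot as it stands. The module is installed in compiled form; this text tells all that it offers.
- The arm moves only by the tool move_arm, never from a script. Its argument "steps" is a list of rows, each an object of numbers: "tx", "ty", "tz": the shift along the world's x, y, z scaled (see below); "wx", "wy", "wz": the turn, a rotation vector about the world's x, y, z scaled (see below). In form: [{"tx": .., "ty": .., "tz": .., "wx": .., "wy": .., "wz": ..}, ...]. A call has 1 to 10 rows; each row shifts and turns the commanded pose from where the row before left it; what a row does not reach is not made up. The controller multiplies each number of a shift by 20 mm and each number of a turn by pi/2 rad. A row lasts 1/10 s, in which the tool goes at most 50 mm and 8.59 degrees, less where a joint would pass 70% of its speed; a pose out of reach is approached as far as the arm can. A call with a number of a shift or a turn outside -1 to 1 is refused whole. A call with a gripper value outside its range is refused whole. "fingers" is the closure, from 0 (fully open) to 1 (shut), set as the call begins (left out, the last holds). The fingers move at their own pace and stop on an object; "force" is the grip in N (left out, the last holds). Time passes only in rows, so rows that do not move let the fingers close. It gives the time, the measured TCP pose, the force, the opening and the grip force at its end, in the units of the state.
- manip.get_obs(): the state, without advancing time (a new reading comes with each control period).
- manip.capture(name): name is "scene" or "top" or "wrist"; returns the picture (420x560x3 uint8, blue, green, red); there is no depth.
- manip.camera_model(name): a dict with "vertical_fov" (degrees; the focal length in pixels is half the picture's height over the tangent of half this angle, whatever the lens; pixels are square), "cx", "cy" (the principal point, pixels), "R" (3x3) and "t" (3): a world point X has camera coordinates R X + t. Camera axes: x right, y down, z forward; pixel columns grow to the right and rows downward; lengths in m; the calibration is good to about 2 mm. A picture is of the moment at which its call begins: read the wrist's pose just before it. camera_model takes no time and is no camera call; for the wrist camera it gives the pose at the moment of the call.
- manip.close_job(): hands the job in; it is judged then, once.
The state is a dict: "clock": time; "q": joint angles; "joint_velocities": joint speeds; "effort": joint torques, N m; "eef_pos": TCP position; "ee_rot": TCP orientation; "force": force on the tool from outside, world axes, zero at the start; "wrist_torque": the same for the moment, N m; "gripper_width": finger opening in m; "grasp_force": force on a finger pad.
Only numpy, scipy, OpenCV 4.12 (cv2) and the standard library are available. Lean on these libraries where they do the work, as an engineer would, in place of code of your own. Each camera call takes 0.05 s, during which the arm holds its last target. There are 200 camera calls.

## Working session

There is one attempt and no reset: what is moved stays moved. The work goes in short steps, Python scripts to look and compute and a tool call to move; the robot and the scene stay as the last step left them, time stands still between calls to the robot, and variables do not carry over. Pictures are saved under pics/ and viewed, at most 14 in all, crops included, and the job is handed in when it is done.

Besides the shell and the picture viewer there is one more tool, called by a JSON object that holds its "name" and its "arguments", one argument or row to a line. move_arm: Moves the arm, as the interface text tells. Shifts and turns lie within -1 to 1; 1 stands for 20 mm of shift or pi/2 rad of turn. Its arguments: {"type":"object","properties":{"steps":{"type":"array","items":{"type":"object","properties":{"tx":{"type":"number","minimum":-1,"maximum":1},"ty":{"type":"number","minimum":-1,"maximum":1},"tz":{"type":"number","minimum":-1,"maximum":1},"wx":{"type":"number","minimum":-1,"maximum":1},"wy":{"type":"number","minimum":-1,"maximum":1},"wz":{"type":"number","minimum":-1,"maximum":1}}}},"fingers":{"type":"number"},"force":{"type":"number"}},"required":["steps"]}

```bash
mkdir -p pics; cat > h.py <<'E'
import numpy as np, cv2
from bench import manip
def cap(n,f):
    m=manip.camera_model(n); im=manip.capture(n); cv2.imwrite('pics/'+f+'.png',im); np.save('pics/'+f+'.npy',np.array([m],dtype=object),allow_pickle=True); return im,m
def load(f): return cv2.imread('pics/'+f+'.png'), np.load('pics/'+f+'.npy',allow_pickle=True)[0]
def foc(m): return 210/np.tan(np.radians(m['vertical_fov'])/2)
def ray(m,u,v):
    R=np.array(m['R']);t=np.array(m['t']);f=foc(m)
    d=R.T@np.array([(u-m['cx'])/f,(v-m['cy'])/f,1]); return -R.T@t,d
def onz(m,u,v,z):
    c,d=ray(m,u,v); return c+d*(z-c[2])/d[2]
def proj(m,X):
    p=np.array(m['R'])@np.array(X)+np.array(m['t']); f=foc(m); return np.array([m['cx']+f*p[0]/p[2],m['cy']+f*p[1]/p[2]])
E
python3 - <<'E'
from h import *
for n in('scene','top'):
    im,m=cap(n,n); print(n,m); cv2.imwrite(f'pics/{n}_b.png',cv2.resize(im,(800,600)))
print(manip.get_obs())
E
```

```text
scene {'vertical_fov': 45.195832717273895, 'cx': 271.84760422692403, 'cy': 212.3697005046278, 'R': array([[-0.08312604,  0.99627322,  0.0230157 ],
       [ 0.61009913,  0.06913915, -0.78930275],
       [-0.78795248, -0.05156975, -0.6135727 ]]), 't': array([ 0.10826838, -0.22922984,  1.79406728])}
top {'vertical_fov': 45.81590082807878, 'cx': 278.5955003370437, 'cy': 210.02332297605935, 'R': array([[ 0.02495718, -0.99968534, -0.00252026],
       [-0.99418991, -0.02455578, -0.10480188],
       [ 0.10470702,  0.00512118, -0.99448993]]), 't': array([-0.04647734,  0.53302665,  1.39345917])}
{'clock': 0.1, 'q': array([-1.35008900e+00,  2.21146738e-01,  1.52750984e+00, -2.85100169e-06,
        1.39468903e+00, -1.26110546e-01]), 'joint_velocities': array([ 0.0004154 , -0.00204056, -0.00212039, -0.00208405, -0.00088723,
       -0.0017046 ]), 'effort': array([ 1.33443424e-03, -4.98245251e+01, -3.90543759e+01, -1.84080079e-05,
        5.64236107e-03,  2.99126373e-05]), 'eef_pos': array([ 0.212316  , -0.58727756,  0.24430198]), 'ee_rot': array([-8.75425920e-04,  9.85001888e-01,  1.72541336e-01, -4.28419461e-05]), 'force': array([ 0.01406511, -0.59643733, -0.65185479]), 'wrist_torque': array([0.01943541, 0.00762131, 0.01728719]), 'grasp_force': 0.0, 'gripper_width': 0.08540370165439241}
```

View pics/top_b.png

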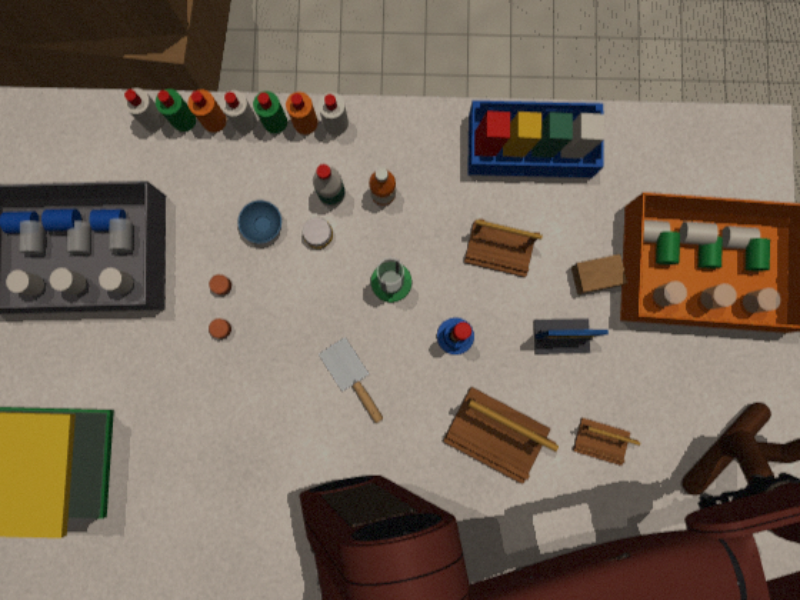

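View pics/scene_b.png

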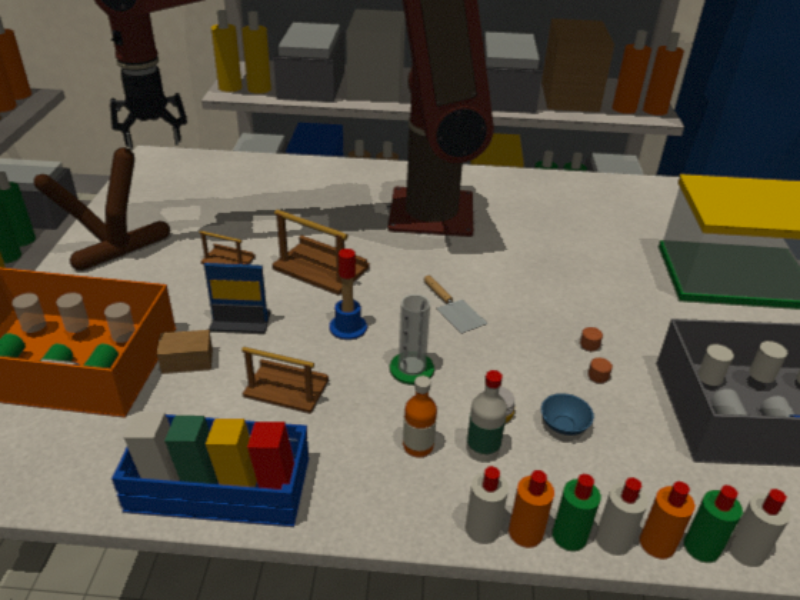

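Top view (800-px scale): plugs at (220,285) and (219,328), tube (391,282), rammer/pot (456,335), panel/rack (570,335). There are three easels: (502,248), about 127 mm long; (500,433), about 190 mm; and (603,440), about 104 mm. The one at (502,248) fits the 130 mm base and is the middle one in size. I'll measure all of these and check an enlarged crop.

```bash
python3 - <<'E'
from h import *
im,m=load('top'); im2,m2=load('scene')
hsv=cv2.cvtColor(im,cv2.COLOR_BGR2HSV); hs2=cv2.cvtColor(im2,cv2.COLOR_BGR2HSV)
def blobs(h,lo,hi,mn=25):
    k=cv2.inRange(h,lo,hi); n,l,s,c=cv2.connectedComponentsWithStats(k)
    return [(c[i].round(1),s[i].tolist()) for i in range(1,n) if s[i][4]>=mn]
print('terracotta top'); 
for c,s in blobs(hsv,(3,100,60),(12,255,255)): print(c,s,onz(m,*c,.034)[:2].round(4))
print('terracotta scene')
for c,s in blobs(hs2,(3,100,60),(12,255,255)): print(c,s,onz(m2,*c,.02)[:2].round(4))
print('green'); 
for c,s in blobs(hsv,(50,80,30),(85,255,255),60): print(c,s,onz(m,s[0]+s[2]/2,s[1]+s[3]/2,.01)[:2].round(4))
print('blue')
for c,s in blobs(hsv,(100,120,40),(118,255,255),40): print(c,s,onz(m,s[0]+s[2]/2,s[1]+s[3]/2,.005)[:2].round(4))
print('red')
k=hsv.copy(); k[...,0]=(k[...,0]+90)%180
for c,s in blobs(k,(84,150,90),(92,255,255),20): print(c,s,onz(m,*c,.17)[:2].round(4))
a=cv2.resize(im[130:270,230:450],None,fx=3.6,fy=3.6,interpolation=cv2.INTER_CUBIC); cv2.imwrite('pics/c1.png',a)
E
```

```text
terracotta top
[144.2  74. ] [131, 62, 28, 27, 281] [0.9249 0.371 ]
[209.9  75.3] [200, 64, 21, 26, 246] [0.9256 0.1781]
[267.6 129.2] [259, 120, 18, 18, 179] [0.768  0.0045]
[500.7 187.8] [434, 135, 126, 99, 4400] [ 0.6129 -0.6663]
[487.8 139.1] [478, 137, 19, 9, 50] [ 0.7542 -0.6322]
[533.5 142. ] [508, 139, 52, 10, 128] [ 0.7489 -0.7637]
[333.9 173.4] [328, 168, 12, 13, 27] [ 0.6429 -0.1893]
[480.6 172.2] [476, 170, 10, 7, 34] [ 0.6567 -0.6097]
[487.2 181.7] [484, 171, 9, 22, 44] [ 0.6296 -0.6281]
[349.4 182.6] [344, 179, 11, 7, 25] [ 0.6173 -0.234 ]
[153.3 198.7] [146, 192, 16, 14, 158] [0.5571 0.3254]
[498.  196.2] [495, 192, 8, 10, 28] [ 0.5885 -0.6581]
[153.  229.5] [146, 223, 15, 14, 159] [0.469  0.3217]
[528.8 293.8] [519, 285, 19, 17, 94] [ 0.3153 -0.7382]
[369.6 295.4] [356, 287, 27, 18, 79] [ 0.2997 -0.2936]
[320.3 299. ] [316, 293, 11, 11, 40] [ 0.2863 -0.156 ]
[330.5 298. ] [324, 295, 14, 6, 27] [ 0.2898 -0.1845]
[406.9 303.9] [403, 300, 12, 10, 27] [ 0.2789 -0.3978]
[324.5 309.7] [320, 305, 11, 11, 26] [ 0.2571 -0.1682]
[346.3 310.1] [339, 306, 13, 8, 30] [ 0.2576 -0.2
[... 2702 characters left out ...]
 15, 257] [0.686  0.5688]
[ 10.5 153.9] [0, 148, 27, 15, 271] [0.6786 0.7513]
[316.6 236.5] [306, 223, 26, 25, 328] [ 0.4653 -0.1517]
[403.3 232.4] [384, 231, 41, 4, 158] [ 0.4787 -0.3986]
red
[90.8 66.1] [87, 62, 8, 9, 44] [0.8911 0.4744]
[114.   66.7] [111, 63, 8, 8, 43] [0.8909 0.4126]
[137.2  67.3] [134, 64, 8, 8, 41] [0.8907 0.3509]
[160.6  68. ] [157, 65, 8, 7, 43] [0.8903 0.2886]
[184.1  68.5] [181, 65, 7, 8, 39] [0.8904 0.2262]
[207.4  69. ] [205, 66, 6, 7, 36] [0.8905 0.1643]
[230.7  69.6] [228, 66, 7, 8, 44] [0.8903 0.1024]
[348.5  86.9] [341, 78, 16, 19, 272] [ 0.8505 -0.2104]
[226.  119.3] [222, 115, 9, 10, 68] [0.755 0.11 ]
[323.5 231. ] [318, 226, 12, 11, 101] [ 0.4679 -0.1503]
```

View pics/c1.png

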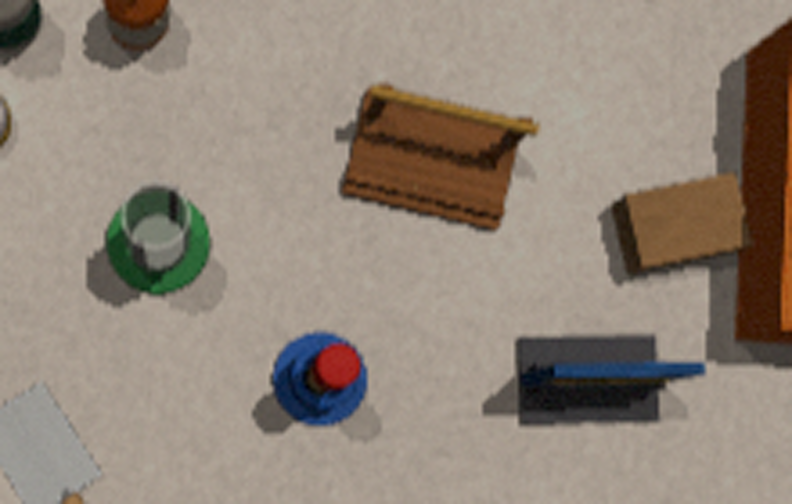

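The crop confirms the middle easel, with its rail on the far (+x) side and its lip on the near side. The tube foot is at crop (158,242) with its rim at (156,219), the handle at (338,366), the panel edge runs (525–704,370), and the rack is at (587,381).

```bash
python3 - <<'E'
from h import *
im,m=load('top'); im2,m2=load('scene')
P=lambda u,v,z:onz(m,230+u/3.6-.4,130+v/3.6-.4,z)[:2].round(4)
print('tubefoot',P(158,242,.01),'rim',P(156,219,.158))
print('pot foot',P(320,378,.005),'handle',P(338,366,.18))
print('panel ends',P(525,371,.138),P(704,369,.138),'rack',P(587,381,0))
for n,a in dict(bl=(341,190,.02),br=(497,228,.02),railL=(374,90,.1),railR=(537,127,.1)).items(): print(n,P(*a))
S=lambda u,v,z:onz(m2,u*.7-.15,v*.7-.15,z)[:2].round(4)
print('scene: tubefoot',S(412,368,.01),'rim',S(415,303,.158),'handle top',S(347,252,.18),'pot',S(348,327,.005),'panel top',S(208,265,.138),S(264,266,.138),'rail',S(247,352,.095),S(313,367,.095))
print('cam',-m['R'].T@m['t'])
E
```

```text
tubefoot [ 0.5741 -0.0173] rim [ 0.5713 -0.0179]
pot foot [ 0.4679 -0.1502] handle [ 0.4666 -0.1494]
panel ends [ 0.469  -0.2893] [ 0.4737 -0.4196] rack [ 0.4711 -0.3656]
bl [ 0.6185 -0.1634]
br [ 0.5908 -0.2889]
railL [ 0.6831 -0.1805]
railR [ 0.6575 -0.3048]
scene: tubefoot [ 0.585  -0.0168] rim [ 0.5805 -0.0182] handle top [ 0.4706 -0.15  ] pot [ 0.475  -0.1496] panel top [ 0.4823 -0.4112] [ 0.4734 -0.3069] rail [ 0.6671 -0.2968] [ 0.6919 -0.1794]
cam [ 0.3851847  -0.04050999  1.44152617]
```

{"name": "move_arm", "arguments": {
  "steps": [
    {"tx": 0.5,"ty": 1,"tz": 0.2,"wz": -0.0737},
    {"tx": 0.5,"ty": 1,"tz": 0.2,"wz": -0.0737},
    {"tx": 0.5,"ty": 1,"tz": 0.2,"wz": -0.0737},
    {"tx": 0.5,"ty": 1,"tz": 0.2},
    {"tx": 0.5,"ty": 1,"tz": 0.2},
    {"tx": 0.5,"ty": 1,"tz": 0.2},
    {"tx": 0.5,"ty": 1,"tz": 0.2},
    {"tx": 0.5,"ty": 1,"tz": 0.2},
    {"tx": 0.5,"ty": 1,"tz": 0.2},
    {"tx": 0.5,"ty": 1,"tz": 0.2}
  ]
}}

```text
invalid input at $.steps[0]: expected keys tx, ty, tz, wx, wy, wz
```

{"name": "move_arm", "arguments": {
  "steps": [
    {"tx": 0.5,"ty": 1},
    {"tx": 0.5,"ty": 1},
    {"tx": 0.5,"ty": 1},
    {"tx": 0.5,"ty": 1},
    {"tx": 0.5,"ty": 1},
    {"tx": 0.5,"ty": 1},
    {"tx": 0.5,"ty": 1},
    {"tx": 0.5,"ty": 1},
    {"tx": 0.5,"ty": 1},
    {"tx": 0.5,"ty": 1}
  ]
}}

```text
invalid input at $.steps[0]: expected keys tx, ty, tz, wx, wy, wz
```

```bash
python3 - <<'E'
from h import *
im,m=cap('wrist','w1'); cv2.imwrite('pics/w1b.png',cv2.resize(im,(800,600)))
o=manip.get_obs(); print(o['clock'],o['eef_pos'],o['ee_rot'],o['force']); print(m)
for n,X in dict(tube=(.574,-.0175,.158),handle=(.468,-.15,.18),easelrail=(.67,-.24,.1)).items(): print(n,proj(m,X))
E
```

```text
0.15 [ 0.21229982 -0.58737068  0.24444185] [-7.58403281e-04  9.85009902e-01  1.72496139e-01 -1.65480434e-05] [ 0.21626286  0.75857844 -0.05485432]
{'vertical_fov': 71.44042174791268, 'cx': 273.4681254515031, 'cy': 212.32410053566892, 'R': array([[ 0.33991265, -0.94045423, -0.00228808],
       [-0.90082492, -0.32628616,  0.28644686],
       [-0.27013673, -0.09530575, -0.9580934 ]]), 't': array([-0.62366422, -0.03801274,  0.3797825 ])}
tube [-1332.24410117 -1750.22235674]
handle [-720.21747565 -889.23879932]
easelrail [ -122.01957566 -1028.1672784 ]
```

View pics/w1b.png

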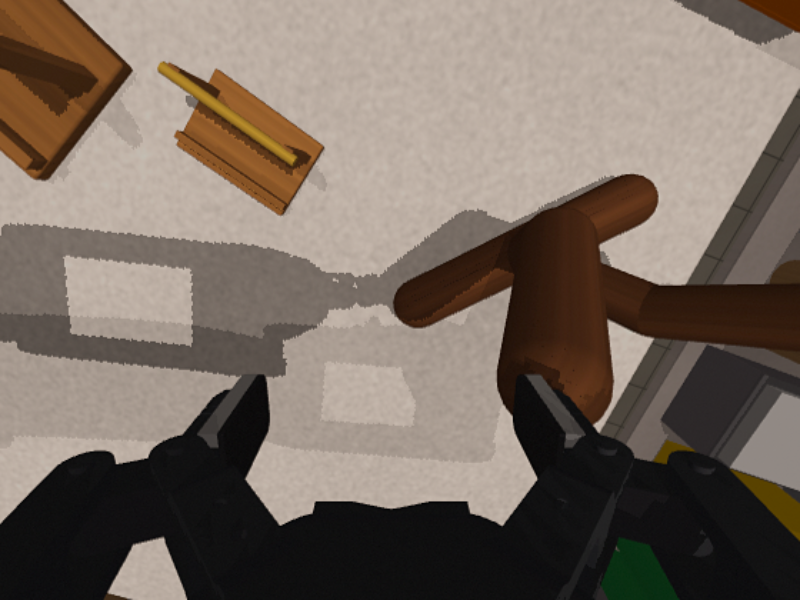

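The moves were refused because every key is required. The wrist picture shows the driftwood close to the right finger, at (560,380), so I'll rise first.

{"name": "move_arm", "arguments": {
  "steps": [
    {"tx": 0,"ty": 0,"tz": 1,"wx": 0,"wy": 0,"wz": 0},
    {"tx": 0,"ty": 0.3,"tz": 0.5,"wx": 0,"wy": 0,"wz": 0},
    {"tx": 0.5,"ty": 1,"tz": 0,"wx": 0,"wy": 0,"wz": -0.0737},
    {"tx": 0.5,"ty": 1,"tz": 0,"wx": 0,"wy": 0,"wz": -0.0737},
    {"tx": 0.5,"ty": 1,"tz": 0,"wx": 0,"wy": 0,"wz": -0.0737},
    {"tx": 0.5,"ty": 1,"tz": 0,"wx": 0,"wy": 0,"wz": 0},
    {"tx": 0.5,"ty": 1,"tz": 0,"wx": 0,"wy": 0,"wz": 0},
    {"tx": 0.5,"ty": 1,"tz": 0,"wx": 0,"wy": 0,"wz": 0},
    {"tx": 0.5,"ty": 1,"tz": 0,"wx": 0,"wy": 0,"wz": 0},
    {"tx": 0.5,"ty": 1,"tz": 0,"wx": 0,"wy": 0,"wz": 0}
  ]
}}

```text
clock: 1.15
eef_pos: [0.2927, -0.4206, 0.2754]
ee_rot: [0.0, 1.0, -0.0, 0.0]
force: [0.9, -0.2, -1.0]
gripper_width: 0.0856
grasp_force: 0.0
```

{"name": "move_arm", "arguments": {
  "steps": [
    {"tx": 0.5,"ty": 1,"tz": 0,"wx": 0,"wy": 0,"wz": 0},
    {"tx": 0.5,"ty": 1,"tz": 0,"wx": 0,"wy": 0,"wz": 0},
    {"tx": 0.5,"ty": 1,"tz": 0,"wx": 0,"wy": 0,"wz": 0},
    {"tx": 0.5,"ty": 1,"tz": 0,"wx": 0,"wy": 0,"wz": 0},
    {"tx": 0.5,"ty": 1,"tz": 0,"wx": 0,"wy": 0,"wz": 0},
    {"tx": 0.5,"ty": 1,"tz": 0,"wx": 0,"wy": 0,"wz": 0},
    {"tx": 0.5,"ty": 1,"tz": 0,"wx": 0,"wy": 0,"wz": 0},
    {"tx": 0.5,"ty": 1,"tz": 0,"wx": 0,"wy": 0,"wz": 0},
    {"tx": 0.3,"ty": 1,"tz": 0,"wx": 0,"wy": 0,"wz": 0},
    {"tx": 0,"ty": 0,"tz": 0,"wx": 0,"wy": 0,"wz": 0}
  ]
}}

```text
clock: 2.15
eef_pos: [0.3789, -0.2398, 0.2755]
ee_rot: [-0.0, 1.0, 0.001, 0.0]
force: [-0.5, -0.5, -0.4]
gripper_width: 0.0853
grasp_force: 0.0
```

```bash
python3 - <<'E'
from h import *
im,m=cap('wrist','w2'); cv2.imwrite('pics/w2b.png',cv2.resize(im,(800,600)))
o=manip.get_obs(); print(o['clock'],o['eef_pos'],o['ee_rot'],o['force']); print(-m['R'].T@m['t'])
for n,X in dict(tube=(.574,-.0175,.158),handle=(.468,-.15,.18),easelrail=(.67,-.24,.1),tcp=o['eef_pos']).items(): print(n,proj(m,X)/.7)
E
```

```text
2.2 [ 0.37858104 -0.24097098  0.27549357] [3.32599236e-04 9.99999523e-01 8.91816173e-04 2.20280445e-04] [ 0.26152254 -0.37855143  0.22457146]
[ 0.45109436 -0.2396659   0.40451037]
tube [-69.45201784 -88.53277618]
handle [213.15469387 143.31433983]
easelrail [ 392.54621098 -237.20750668]
tcp [394.21691178 397.42602013]
```

View pics/w2b.png

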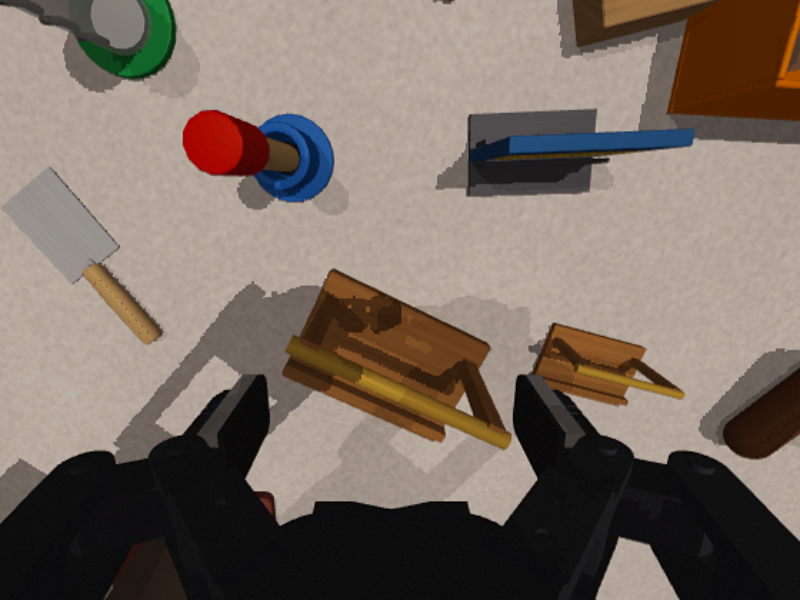

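The wrist view shows the handle top at (211,141) and the panel's top edge face with corners (510,138), (509,154), (692,128), (693,145).

```bash
python3 - <<'E'
from h import *
im,m=load('w2')
P=lambda u,v,z:onz(m,u*.7,v*.7,z)[:2].round(4)
print('handle',P(211,141,.18),'panel',[P(*q,.138) for q in((510,138),(509,154),(692,128),(693,145))],'pot',P(290,157,.055))
E
```

```text
handle [ 0.4691 -0.149 ] panel [array([ 0.4745, -0.3106]), array([ 0.4655, -0.3107]), array([ 0.4803, -0.4178]), array([ 0.4709, -0.4204])] pot [ 0.4674 -0.1597]
```

{"name": "move_arm", "arguments": {
  "steps": [
    {"tx": 0.13,"ty": 1,"tz": 0,"wx": 0,"wy": 0,"wz": 0},
    {"tx": 0.13,"ty": 1,"tz": 0,"wx": 0,"wy": 0,"wz": 0},
    {"tx": 0.13,"ty": 1,"tz": 0,"wx": 0,"wy": 0,"wz": 0},
    {"tx": 0.13,"ty": 1,"tz": 0,"wx": 0,"wy": 0,"wz": 0},
    {"tx": 0.13,"ty": 1,"tz": 0,"wx": 0,"wy": 0,"wz": 0},
    {"tx": 0.13,"ty": 1,"tz": 0,"wx": 0,"wy": 0,"wz": 0},
    {"tx": 0.13,"ty": 1,"tz": 0,"wx": 0,"wy": 0,"wz": 0},
    {"tx": 0.13,"ty": 1,"tz": 0,"wx": 0,"wy": 0,"wz": 0},
    {"tx": 0.13,"ty": 1,"tz": 0,"wx": 0,"wy": 0,"wz": 0},
    {"tx": 0.13,"ty": 1,"tz": 0,"wx": 0,"wy": 0,"wz": 0}
  ]
}}

```text
clock: 3.2
eef_pos: [0.4045, -0.042, 0.2754]
ee_rot: [0.0, 1.0, -0.001, 0.0]
force: [-0.1, -0.1, -0.1]
gripper_width: 0.0854
grasp_force: 0.0
```

{"name": "move_arm", "arguments": {
  "steps": [
    {"tx": 0.13,"ty": 1,"tz": 0,"wx": 0,"wy": 0,"wz": 0},
    {"tx": 0.13,"ty": 1,"tz": 0,"wx": 0,"wy": 0,"wz": 0},
    {"tx": 0.13,"ty": 1,"tz": 0,"wx": 0,"wy": 0,"wz": 0},
    {"tx": 0.13,"ty": 1,"tz": 0,"wx": 0,"wy": 0,"wz": 0},
    {"tx": 0.13,"ty": 1,"tz": 0,"wx": 0,"wy": 0,"wz": 0},
    {"tx": 0.13,"ty": 1,"tz": 0,"wx": 0,"wy": 0,"wz": 0},
    {"tx": 0.13,"ty": 1,"tz": 0,"wx": 0,"wy": 0,"wz": 0},
    {"tx": 0.13,"ty": 1,"tz": 0,"wx": 0,"wy": 0,"wz": 0},
    {"tx": 0.13,"ty": 1,"tz": 0,"wx": 0,"wy": 0,"wz": 0},
    {"tx": 0.13,"ty": 1,"tz": 0,"wx": 0,"wy": 0,"wz": 0}
  ]
}}

```text
clock: 4.2
eef_pos: [0.431, 0.1581, 0.2754]
ee_rot: [0.0, 1.0, -0.001, 0.0]
force: [-0.6, -0.8, 1.0]
gripper_width: 0.0852
grasp_force: 0.0
```

{"name": "move_arm", "arguments": {
  "steps": [
    {"tx": 0.13,"ty": 1,"tz": -0.5,"wx": 0,"wy": 0,"wz": 0},
    {"tx": 0.13,"ty": 1,"tz": -0.5,"wx": 0,"wy": 0,"wz": 0},
    {"tx": 0.13,"ty": 1,"tz": -0.5,"wx": 0,"wy": 0,"wz": 0},
    {"tx": 0.13,"ty": 1,"tz": -0.5,"wx": 0,"wy": 0,"wz": 0},
    {"tx": 0.13,"ty": 1,"tz": -0.5,"wx": 0,"wy": 0,"wz": 0},
    {"tx": 0.13,"ty": 1,"tz": -0.5,"wx": 0,"wy": 0,"wz": 0},
    {"tx": 0.13,"ty": 1,"tz": -0.5,"wx": 0,"wy": 0,"wz": 0},
    {"tx": 0,"ty": 1,"tz": -0.5,"wx": 0,"wy": 0,"wz": 0},
    {"tx": 0,"ty": 0,"tz": 0,"wx": 0,"wy": 0,"wz": 0},
    {"tx": 0,"ty": 0,"tz": 0,"wx": 0,"wy": 0,"wz": 0}
  ]
}}

```text
clock: 5.2
eef_pos: [0.4489, 0.3174, 0.195]
ee_rot: [0.0, 1.0, -0.0, -0.0]
force: [0.3, -0.2, -0.9]
gripper_width: 0.0853
grasp_force: 0.0
```

```bash
cat > plug.py <<'E'
from h import *
import sys
im,m=cap('wrist',sys.argv[1])
o=manip.get_obs(); print(o['clock'],o['eef_pos'].round(4),o['ee_rot'].round(4),o['force'].round(1))
h=cv2.cvtColor(im,cv2.COLOR_BGR2HSV); k=cv2.inRange(h,(3,100,60),(12,255,255))
n,l,s,c=cv2.connectedComponentsWithStats(k)
for i in range(1,n):
    if s[i][4]>300: 
        # top disc: fit by circle around brightest part
        kk=((l==i)*255).astype('uint8'); print(c[i].round(1),s[i],onz(m,*c[i],.03)[:2].round(4), 'V pct',np.percentile(h[...,2][l==i],[10,50,90]))
E
python3 plug.py w3; python3 -c "
from h import *
im,m=load('w3'); cv2.imwrite('pics/w3b.png',cv2.resize(im,(800,600)))"
```

```text
5.25 [0.4491 0.3173 0.1955] [ 3.e-04  1.e+00 -4.e-04  1.e-04] [-0.4  0.4 -0.4]
[261.4  80.9] [ 240   58   44   48 1604] [0.5601 0.3285] V pct [117. 146. 151.]
[266.4 175.6] [ 247  155   40   41 1253] [0.4719 0.3246] V pct [115. 145. 150.]
```

View pics/w3b.png

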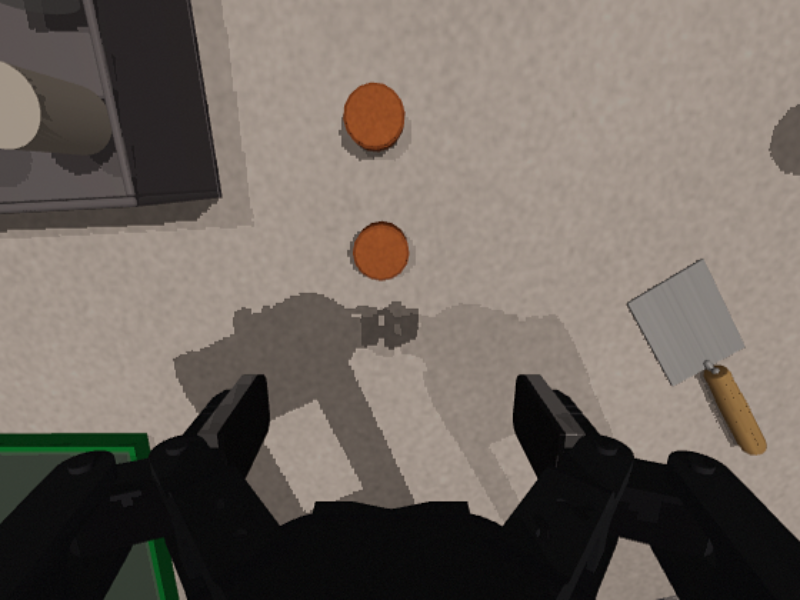

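The plugs are at (381,250) and (374,117), which is (0.472,0.3245) and (0.5605,0.328). I'll take the near one first.

{"name": "move_arm", "arguments": {
  "steps": [
    {"tx": 0.6,"ty": 0.2,"tz": -0.8,"wx": 0,"wy": 0,"wz": 0},
    {"tx": 0.55,"ty": 0.16,"tz": -1,"wx": 0,"wy": 0,"wz": 0},
    {"tx": 0,"ty": 0,"tz": -1,"wx": 0,"wy": 0,"wz": 0},
    {"tx": 0,"ty": 0,"tz": -1,"wx": 0,"wy": 0,"wz": 0},
    {"tx": 0,"ty": 0,"tz": -1,"wx": 0,"wy": 0,"wz": 0},
    {"tx": 0,"ty": 0,"tz": -1,"wx": 0,"wy": 0,"wz": 0},
    {"tx": 0,"ty": 0,"tz": -1,"wx": 0,"wy": 0,"wz": 0},
    {"tx": 0,"ty": 0,"tz": -1,"wx": 0,"wy": 0,"wz": 0},
    {"tx": 0,"ty": 0,"tz": -0.65,"wx": 0,"wy": 0,"wz": 0},
    {"tx": 0,"ty": 0,"tz": 0,"wx": 0,"wy": 0,"wz": 0}
  ]
}}

```text
clock: 6.25
eef_pos: [0.4708, 0.324, 0.0249]
ee_rot: [0.001, 1.0, -0.001, -0.001]
force: [-1.1, 0.2, -0.2]
gripper_width: 0.0856
grasp_force: 0.0
```

{"name": "move_arm", "arguments": {
  "fingers": 1,
  "force": 30,
  "steps": [
    {"tx": 0,"ty": 0,"tz": 0,"wx": 0,"wy": 0,"wz": 0},
    {"tx": 0,"ty": 0,"tz": 0,"wx": 0,"wy": 0,"wz": 0},
    {"tx": 0,"ty": 0,"tz": 0,"wx": 0,"wy": 0,"wz": 0},
    {"tx": 0,"ty": 0,"tz": 0,"wx": 0,"wy": 0,"wz": 0},
    {"tx": 0,"ty": 0,"tz": 0,"wx": 0,"wy": 0,"wz": 0},
    {"tx": 0,"ty": 0,"tz": 0,"wx": 0,"wy": 0,"wz": 0},
    {"tx": 0,"ty": 0,"tz": 0,"wx": 0,"wy": 0,"wz": 0},
    {"tx": 0,"ty": 0,"tz": 0,"wx": 0,"wy": 0,"wz": 0}
  ]
}}

```text
clock: 7.05
eef_pos: [0.4726, 0.3259, 0.0278]
ee_rot: [-0.0, 1.0, -0.0, 0.001]
force: [-1.3, -1.3, 6.1]
gripper_width: 0.0389
grasp_force: 30.3
```

{"name": "move_arm", "arguments": {
  "steps": [
    {"tx": 0,"ty": 0,"tz": 1,"wx": 0,"wy": 0,"wz": 0},
    {"tx": 0,"ty": 0,"tz": 1,"wx": 0,"wy": 0,"wz": 0},
    {"tx": 0,"ty": 0,"tz": 1,"wx": 0,"wy": 0,"wz": 0},
    {"tx": 0,"ty": 0,"tz": 1,"wx": 0,"wy": 0,"wz": 0},
    {"tx": 0,"ty": 0,"tz": 1,"wx": 0,"wy": 0,"wz": 0},
    {"tx": 0,"ty": -0.5,"tz": 1,"wx": 0,"wy": 0,"wz": 0},
    {"tx": 0.1,"ty": -1,"tz": 1,"wx": 0,"wy": 0,"wz": 0},
    {"tx": 0.1,"ty": -1,"tz": 1,"wx": 0,"wy": 0,"wz": 0},
    {"tx": 0.1,"ty": -1,"tz": 1,"wx": 0,"wy": 0,"wz": 0},
    {"tx": 0.1,"ty": -1,"tz": 1,"wx": 0,"wy": 0,"wz": 0}
  ]
}}

```text
clock: 8.05
eef_pos: [0.4794, 0.2348, 0.2272]
ee_rot: [-0.0, 1.0, -0.0, 0.0]
force: [0.4, 0.2, -1.2]
gripper_width: 0.0385
grasp_force: 30.6
```

{"name": "move_arm", "arguments": {
  "steps": [
    {"tx": 0.1,"ty": -1,"tz": 0,"wx": 0,"wy": 0,"wz": 0},
    {"tx": 0.1,"ty": -1,"tz": 0,"wx": 0,"wy": 0,"wz": 0},
    {"tx": 0.1,"ty": -1,"tz": 0,"wx": 0,"wy": 0,"wz": 0},
    {"tx": 0.1,"ty": -1,"tz": 0,"wx": 0,"wy": 0,"wz": 0},
    {"tx": 0.1,"ty": -1,"tz": 0,"wx": 0,"wy": 0,"wz": 0},
    {"tx": 0.1,"ty": -1,"tz": 0,"wx": 0,"wy": 0,"wz": 0},
    {"tx": 0.1,"ty": -1,"tz": 0,"wx": 0,"wy": 0,"wz": 0},
    {"tx": 0.1,"ty": -1,"tz": 0,"wx": 0,"wy": 0,"wz": 0},
    {"tx": 0.1,"ty": -1,"tz": 0,"wx": 0,"wy": 0,"wz": 0},
    {"tx": 0.1,"ty": -1,"tz": 0,"wx": 0,"wy": 0,"wz": 0}
  ]
}}

```text
clock: 9.05
eef_pos: [0.4995, 0.0347, 0.2264]
ee_rot: [-0.0, 1.0, -0.0, 0.0]
force: [0.1, -0.1, -0.7]
gripper_width: 0.0389
grasp_force: 30.6
```

{"name": "move_arm", "arguments": {
  "steps": [
    {"tx": 0,"ty": -1,"tz": 0,"wx": 0,"wy": 0,"wz": 0},
    {"tx": 0,"ty": -1,"tz": 0,"wx": 0,"wy": 0,"wz": 0},
    {"tx": 0,"ty": -0.6,"tz": 0,"wx": 0,"wy": 0,"wz": 0},
    {"tx": 0,"ty": 0,"tz": 0,"wx": 0,"wy": 0,"wz": 0},
    {"tx": 0,"ty": 0,"tz": 0,"wx": 0,"wy": 0,"wz": 0}
  ]
}}

```text
clock: 9.55
eef_pos: [0.4996, -0.0163, 0.2263]
ee_rot: [-0.0, 1.0, -0.001, 0.0]
force: [-0.7, -0.0, -0.1]
gripper_width: 0.0386
grasp_force: 30.6
```

```bash
python3 plug.py w4; python3 -c "
from h import *
im,m=load('w4'); cv2.imwrite('pics/w4b.png',cv2.resize(im,(800,600)))"
```

```text
9.6 [ 0.4996 -0.016   0.2263] [-2.e-04  1.e+00 -2.e-04 -0.e+00] [-0.4  0.1 -0.6]
[273.5 274.7] [ 234  228   80   92 5869] [ 0.3936 -0.0159] V pct [ 73.  76. 149.]
```

View pics/w4b.png

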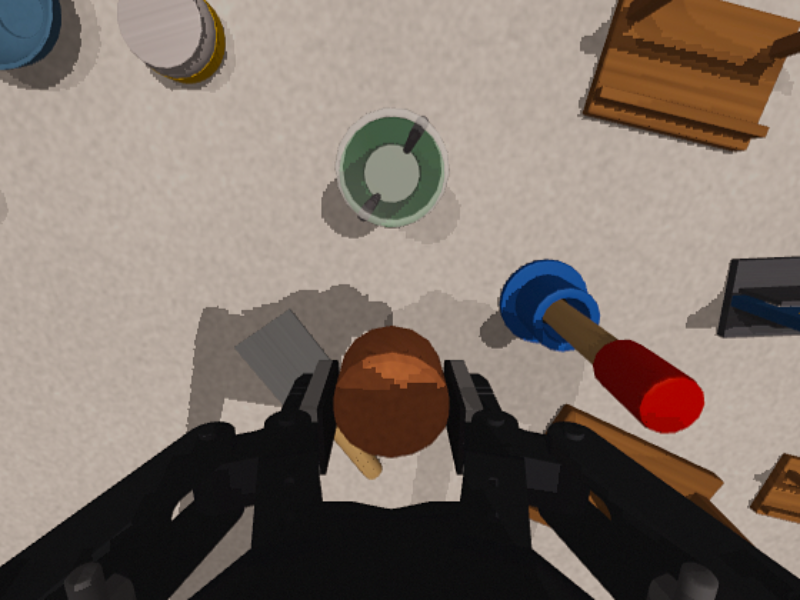

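The rim ellipse is centred at (391.5,168) and the held plug's top at (392,391). There is also a good view of the middle easel.

```bash
python3 - <<'E'
from h import *
im,m=load('w4')
P=lambda u,v,z:onz(m,u*.7,v*.7,z)[:2].round(4)
print('rim',P(391.5,168,.158),'diam check',P(336,168,.158),P(447,168,.158),'plug',P(392,391,.234),P(334,391,.234),P(450,391,.234),'handle',P(671,403,.18))
print('easel near edge corners', P(584,115,.012),P(742,150,.012))
E
```

```text
rim [ 0.5764 -0.0166] diam check [0.5764 0.0084] [ 0.5764 -0.0416] plug [ 0.5059 -0.0166] [0.5059 0.0021] [ 0.5059 -0.0354] handle [ 0.4702 -0.1485]
easel near edge corners [ 0.6177 -0.1624] [ 0.5927 -0.2878]
```

```bash
python3 - <<'E'
from h import *
im,m=load('w4')
P=lambda u,v,z:onz(m,u*.7,v*.7,z)[:2].round(4)
h=cv2.cvtColor(im,cv2.COLOR_BGR2HSV); k=cv2.inRange(h,(3,80,40),(14,255,255))[:,273]
r=np.where(k[200:340])[0]+200; print(r.min(),r.max())
for z in(.23,.234): print(z,'near edge',onz(m,273,r.max(),z)[0],'far',onz(m,273,r.min(),z)[0])
print('far bottom', [onz(m,273,r.min(),z)[0] for z in(.2,.206)])
E
```

```text
228 319
0.23 near edge 0.47836278257539977 far 0.5269238996327852
0.234 near edge 0.481347750441978 far 0.5283590663918075
far bottom [np.float64(0.5161601489401179), np.float64(0.5183128990786513)]
```

{"name": "move_arm", "arguments": {
  "steps": [
    {"tx": 1,"ty": 0,"tz": 0,"wx": 0,"wy": 0,"wz": 0},
    {"tx": 1,"ty": 0,"tz": 0,"wx": 0,"wy": 0,"wz": 0},
    {"tx": 1,"ty": 0,"tz": 0,"wx": 0,"wy": 0,"wz": 0},
    {"tx": 0.8,"ty": 0,"tz": 0,"wx": 0,"wy": 0,"wz": 0},
    {"tx": 0,"ty": 0,"tz": -1,"wx": 0,"wy": 0,"wz": 0},
    {"tx": 0,"ty": 0,"tz": -0.8,"wx": 0,"wy": 0,"wz": 0},
    {"tx": 0,"ty": 0,"tz": -0.2,"wx": 0,"wy": 0,"wz": 0},
    {"tx": 0,"ty": 0,"tz": -0.2,"wx": 0,"wy": 0,"wz": 0}
  ]
}}

```text
clock: 10.4
eef_pos: [0.575, -0.016, 0.1816]
ee_rot: [-0.0, 1.0, 0.0, -0.001]
force: [-0.5, -0.3, -0.5]
gripper_width: 0.0386
grasp_force: 30.6
```

{"name": "move_arm", "arguments": {
  "steps": [
    {"tx": 0,"ty": 0,"tz": -0.1,"wx": 0,"wy": 0,"wz": 0},
    {"tx": 0,"ty": 0,"tz": -0.1,"wx": 0,"wy": 0,"wz": 0},
    {"tx": 0,"ty": 0,"tz": -0.1,"wx": 0,"wy": 0,"wz": 0},
    {"tx": 0,"ty": 0,"tz": -0.1,"wx": 0,"wy": 0,"wz": 0},
    {"tx": 0,"ty": 0,"tz": 0,"wx": 0,"wy": 0,"wz": 0}
  ]
}}

```text
clock: 10.9
eef_pos: [0.5758, -0.0167, 0.1744]
ee_rot: [0.0, 1.0, -0.0, 0.0]
force: [1.3, -0.6, -0.7]
gripper_width: 0.0388
grasp_force: 30.6
```

{"name": "move_arm", "arguments": {
  "fingers": 0.3,
  "steps": [
    {"tx": 0,"ty": 0,"tz": 0,"wx": 0,"wy": 0,"wz": 0},
    {"tx": 0,"ty": 0,"tz": 0,"wx": 0,"wy": 0,"wz": 0},
    {"tx": 0,"ty": 0,"tz": 0,"wx": 0,"wy": 0,"wz": 0},
    {"tx": 0,"ty": 0,"tz": 0,"wx": 0,"wy": 0,"wz": 0},
    {"tx": 0,"ty": 0,"tz": 0,"wx": 0,"wy": 0,"wz": 0}
  ]
}}

```text
clock: 11.4
eef_pos: [0.5756, -0.0166, 0.1743]
ee_rot: [-0.0, 1.0, -0.0, -0.0]
force: [-0.7, 0.3, 0.2]
gripper_width: 0.0596
grasp_force: 0.0
```

{"name": "move_arm", "arguments": {
  "fingers": 0,
  "steps": [
    {"tx": 0,"ty": 0,"tz": 0.5,"wx": 0,"wy": 0,"wz": 0},
    {"tx": 0,"ty": 0,"tz": 1,"wx": 0,"wy": 0,"wz": 0},
    {"tx": 0,"ty": 0,"tz": 1,"wx": 0,"wy": 0,"wz": 0},
    {"tx": -1,"ty": 0,"tz": 0.5,"wx": 0,"wy": 0,"wz": 0},
    {"tx": -1,"ty": -0.4,"tz": 0,"wx": 0,"wy": 0,"wz": 0},
    {"tx": -1,"ty": -1,"tz": 0,"wx": 0,"wy": 0,"wz": 0},
    {"tx": -1,"ty": -1,"tz": 0,"wx": 0,"wy": 0,"wz": 0},
    {"tx": -1,"ty": -1,"tz": 0,"wx": 0,"wy": 0,"wz": 0},
    {"tx": 0,"ty": 0,"tz": 0,"wx": 0,"wy": 0,"wz": 0}
  ]
}}

```text
clock: 12.3
eef_pos: [0.4742, -0.0862, 0.2352]
ee_rot: [0.001, 1.0, -0.001, 0.0]
force: [-0.3, 0.5, -0.3]
gripper_width: 0.0853
grasp_force: 0.0
```

```bash
python3 plug.py w5; python3 -c "
from h import *
im,m=load('w5'); cv2.imwrite('pics/w5b.png',cv2.resize(im,(800,600)))"
```

```text
12.35 [ 0.4754 -0.0854  0.2353] [ 2.0e-04  1.0e+00 -1.4e-03  7.0e-04] [0.4 0.5 0.3]
[168.1  75.8] [ 137   43   63   67 3160] [0.5962 0.0237] V pct [125. 154. 159.]
```

View pics/w5b.png

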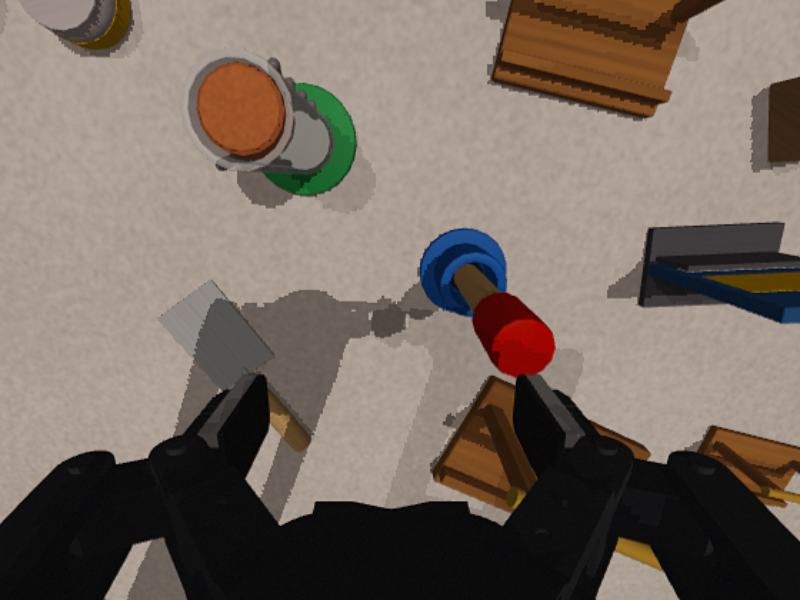

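Plug 1 sits in the mouth at (241,110), and the handle top is at (524,346).

```bash
python3 - <<'E'
from h import *
im,m=load('w5')
print(onz(m,524*.7,346*.7,.18), onz(m,240*.7,109*.7,.16))
E
```

```text
[ 0.47007358 -0.14963891  0.18      ] [ 0.57660838 -0.01900805  0.16      ]
```

{"name": "move_arm", "arguments": {
  "steps": [
    {"tx": -0.1,"ty": -1,"tz": 0,"wx": 0,"wy": 0,"wz": 0},
    {"tx": -0.1,"ty": -1,"tz": 0,"wx": 0,"wy": 0,"wz": 0},
    {"tx": -0.05,"ty": -1,"tz": 0,"wx": 0,"wy": 0,"wz": 0},
    {"tx": 0,"ty": -0.17,"tz": 0,"wx": 0,"wy": 0,"wz": 0},
    {"tx": 0,"ty": 0,"tz": 0,"wx": 0,"wy": 0,"wz": 0}
  ]
}}

```text
clock: 12.85
eef_pos: [0.4712, -0.1479, 0.2346]
ee_rot: [-0.0, 1.0, -0.001, 0.0]
force: [-0.4, 1.0, -0.1]
gripper_width: 0.0856
grasp_force: 0.0
```

{"name": "move_arm", "arguments": {
  "steps": [
    {"tx": -0.05,"ty": -0.05,"tz": -1,"wx": 0,"wy": 0,"wz": 0},
    {"tx": 0,"ty": 0,"tz": -1,"wx": 0,"wy": 0,"wz": 0},
    {"tx": 0,"ty": 0,"tz": -1,"wx": 0,"wy": 0,"wz": 0},
    {"tx": 0,"ty": 0,"tz": -1,"wx": 0,"wy": 0,"wz": 0},
    {"tx": 0,"ty": 0,"tz": 0,"wx": 0,"wy": 0,"wz": 0}
  ]
}}

```text
clock: 13.35
eef_pos: [0.468, -0.1468, 0.1515]
ee_rot: [-0.002, 1.0, 0.0, -0.002]
force: [-0.7, -0.7, 0.1]
gripper_width: 0.0852
grasp_force: 0.0
```

{"name": "move_arm", "arguments": {
  "fingers": 1,
  "force": 80,
  "steps": [
    {"tx": 0,"ty": 0,"tz": 0,"wx": 0,"wy": 0,"wz": 0},
    {"tx": 0,"ty": 0,"tz": 0,"wx": 0,"wy": 0,"wz": 0},
    {"tx": 0,"ty": 0,"tz": 0,"wx": 0,"wy": 0,"wz": 0},
    {"tx": 0,"ty": 0,"tz": 0,"wx": 0,"wy": 0,"wz": 0},
    {"tx": 0,"ty": 0,"tz": 0,"wx": 0,"wy": 0,"wz": 0},
    {"tx": 0,"ty": 0,"tz": 0,"wx": 0,"wy": 0,"wz": 0},
    {"tx": 0,"ty": 0,"tz": 0,"wx": 0,"wy": 0,"wz": 0},
    {"tx": 0,"ty": 0,"tz": 0,"wx": 0,"wy": 0,"wz": 0}
  ]
}}

```text
clock: 14.15
eef_pos: [0.4706, -0.1494, 0.1557]
ee_rot: [0.0, 1.0, -0.0, 0.001]
force: [-0.2, 0.5, 5.5]
gripper_width: 0.0304
grasp_force: 79.0
```

{"name": "move_arm", "arguments": {
  "steps": [
    {"tx": 0,"ty": 0,"tz": 0.5,"wx": 0,"wy": 0,"wz": 0},
    {"tx": 0,"ty": 0,"tz": 1,"wx": 0,"wy": 0,"wz": 0},
    {"tx": 0,"ty": 0,"tz": 1,"wx": 0,"wy": 0,"wz": 0},
    {"tx": 0,"ty": 0,"tz": 1,"wx": 0,"wy": 0,"wz": 0},
    {"tx": 0,"ty": 0,"tz": 1,"wx": 0,"wy": 0,"wz": 0},
    {"tx": 0,"ty": 0,"tz": 1,"wx": 0,"wy": 0,"wz": 0},
    {"tx": 0,"ty": 0,"tz": 1,"wx": 0,"wy": 0,"wz": 0},
    {"tx": 0,"ty": 0,"tz": 1,"wx": 0,"wy": 0,"wz": 0},
    {"tx": 0,"ty": 0,"tz": 1,"wx": 0,"wy": 0,"wz": 0},
    {"tx": 0,"ty": 0,"tz": 1,"wx": 0,"wy": 0,"wz": 0}
  ]
}}

```text
clock: 15.15
eef_pos: [0.4691, -0.1488, 0.3451]
ee_rot: [-0.0, 1.0, -0.0, -0.0]
force: [0.5, -0.9, -0.9]
gripper_width: 0.0309
grasp_force: 79.1
```

{"name": "move_arm", "arguments": {
  "steps": [
    {"tx": 0.8,"ty": 0.98,"tz": 0,"wx": 0,"wy": 0,"wz": 0},
    {"tx": 0.8,"ty": 0.98,"tz": 0,"wx": 0,"wy": 0,"wz": 0},
    {"tx": 0.8,"ty": 0.98,"tz": 0,"wx": 0,"wy": 0,"wz": 0},
    {"tx": 0.8,"ty": 0.98,"tz": 0,"wx": 0,"wy": 0,"wz": 0},
    {"tx": 0.8,"ty": 0.98,"tz": 0,"wx": 0,"wy": 0,"wz": 0},
    {"tx": 0.8,"ty": 0.98,"tz": 0,"wx": 0,"wy": 0,"wz": 0},
    {"tx": 0.5,"ty": 0.7,"tz": 0,"wx": 0,"wy": 0,"wz": 0},
    {"tx": 0,"ty": 0,"tz": 0,"wx": 0,"wy": 0,"wz": 0},
    {"tx": 0,"ty": 0,"tz": 0,"wx": 0,"wy": 0,"wz": 0}
  ]
}}

```text
clock: 16.05
eef_pos: [0.5753, -0.0175, 0.3441]
ee_rot: [0.0, 1.0, 0.0, -0.001]
force: [-0.4, 0.2, -1.6]
gripper_width: 0.0303
grasp_force: 79.3
```

```bash
python3 - <<'E'
from h import *
im,m=cap('wrist','w6');im,m=cap('scene','s6')
o=manip.get_obs(); print(o['clock'],o['eef_pos'].round(4),o['ee_rot'].round(4),o['force'].round(1))
a=cv2.resize(im[100:280,220:360],None,fx=3.3,fy=3.3,interpolation=cv2.INTER_CUBIC); cv2.imwrite('pics/s6b.png',a)
E
```

```text
16.15 [ 0.5751 -0.0181  0.3443] [ 2.e-04  1.e+00 -6.e-04 -3.e-04] [-0.3 -0.1 -1. ]
```

View pics/s6b.png

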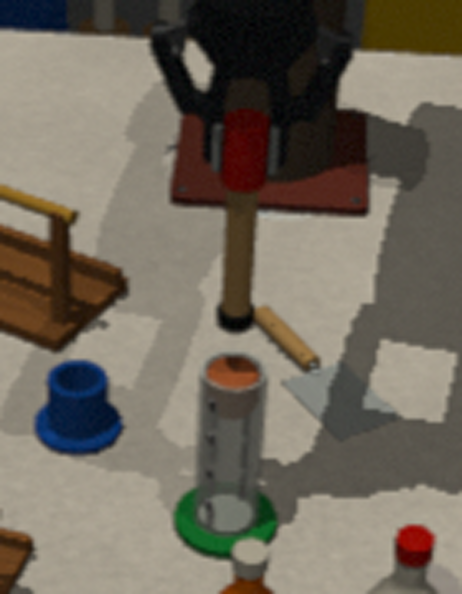

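The rammer hangs centred over the tube, with its foot at crop (235,318) and the mouth at (233,370). I'll lower it and ram.

{"name": "move_arm", "arguments": {
  "steps": [
    {"tx": 0,"ty": 0,"tz": -1,"wx": 0,"wy": 0,"wz": 0},
    {"tx": 0,"ty": 0,"tz": -0.5,"wx": 0,"wy": 0,"wz": 0},
    {"tx": 0,"ty": 0,"tz": -0.5,"wx": 0,"wy": 0,"wz": 0},
    {"tx": 0,"ty": 0,"tz": -0.5,"wx": 0,"wy": 0,"wz": 0},
    {"tx": 0,"ty": 0,"tz": -0.5,"wx": 0,"wy": 0,"wz": 0},
    {"tx": 0,"ty": 0,"tz": -0.5,"wx": 0,"wy": 0,"wz": 0}
  ]
}}

```text
clock: 16.75
eef_pos: [0.5757, -0.0173, 0.2744]
ee_rot: [-0.0, 1.0, -0.0, 0.0]
force: [-2.7, 3.0, 5.2]
gripper_width: 0.0307
grasp_force: 79.9
```

{"name": "move_arm", "arguments": {
  "steps": [
    {"tx": 0,"ty": 0,"tz": -0.5,"wx": 0,"wy": 0,"wz": 0},
    {"tx": 0,"ty": 0,"tz": -0.5,"wx": 0,"wy": 0,"wz": 0},
    {"tx": 0,"ty": 0,"tz": -0.5,"wx": 0,"wy": 0,"wz": 0},
    {"tx": 0,"ty": 0,"tz": -0.5,"wx": 0,"wy": 0,"wz": 0}
  ]
}}

```text
clock: 17.15
eef_pos: [0.576, -0.0174, 0.2342]
ee_rot: [0.0, 1.0, -0.0, 0.001]
force: [-0.6, 0.1, 6.0]
gripper_width: 0.0308
grasp_force: 80.2
```

{"name": "move_arm", "arguments": {
  "steps": [
    {"tx": 0,"ty": 0,"tz": -0.5,"wx": 0,"wy": 0,"wz": 0},
    {"tx": 0,"ty": 0,"tz": -0.4,"wx": 0,"wy": 0,"wz": 0},
    {"tx": 0,"ty": 0,"tz": -0.4,"wx": 0,"wy": 0,"wz": 0},
    {"tx": 0,"ty": 0,"tz": 0,"wx": 0,"wy": 0,"wz": 0}
  ]
}}

```text
clock: 17.55
eef_pos: [0.5748, -0.0173, 0.2064]
ee_rot: [-0.0, 1.0, -0.0, -0.001]
force: [-0.7, -0.2, -1.8]
gripper_width: 0.0305
grasp_force: 79.6
```

{"name": "move_arm", "arguments": {
  "steps": [
    {"tx": 0,"ty": 0,"tz": -0.2,"wx": 0,"wy": 0,"wz": 0},
    {"tx": 0,"ty": 0,"tz": -0.2,"wx": 0,"wy": 0,"wz": 0},
    {"tx": 0,"ty": 0,"tz": -0.1,"wx": 0,"wy": 0,"wz": 0}
  ]
}}

```text
clock: 17.85
eef_pos: [0.5763, -0.0175, 0.1997]
ee_rot: [0.0, 1.0, -0.0, 0.001]
force: [-1.8, 0.8, 7.1]
gripper_width: 0.0301
grasp_force: 80.2
```

{"name": "move_arm", "arguments": {
  "steps": [
    {"tx": 0,"ty": 0,"tz": -0.1,"wx": 0,"wy": 0,"wz": 0},
    {"tx": 0,"ty": 0,"tz": -0.1,"wx": 0,"wy": 0,"wz": 0}
  ]
}}

```text
clock: 18.05
eef_pos: [0.5763, -0.0174, 0.1957]
ee_rot: [0.0, 1.0, -0.0, 0.001]
force: [-1.0, -0.1, 3.4]
gripper_width: 0.0304
grasp_force: 80.2
```

{"name": "move_arm", "arguments": {
  "steps": [
    {"tx": 0,"ty": 0,"tz": 0.5,"wx": 0,"wy": 0,"wz": 0},
    {"tx": 0,"ty": 0,"tz": 1,"wx": 0,"wy": 0,"wz": 0},
    {"tx": 0,"ty": 0,"tz": 1,"wx": 0,"wy": 0,"wz": 0},
    {"tx": 0,"ty": 0,"tz": 1,"wx": 0,"wy": 0,"wz": 0},
    {"tx": 0,"ty": 0,"tz": 1,"wx": 0,"wy": 0,"wz": 0},
    {"tx": 0,"ty": 0,"tz": 1,"wx": 0,"wy": 0,"wz": 0},
    {"tx": 0,"ty": 0,"tz": 1,"wx": 0,"wy": 0,"wz": 0},
    {"tx": 0,"ty": 0,"tz": 1,"wx": 0,"wy": 0,"wz": 0}
  ]
}}

```text
clock: 18.85
eef_pos: [0.5755, -0.0174, 0.3454]
ee_rot: [0.0, 1.0, -0.0, 0.0]
force: [-0.5, -0.2, -2.1]
gripper_width: 0.0301
grasp_force: 79.6
```

{"name": "move_arm", "arguments": {
  "steps": [
    {"tx": -0.8,"ty": -0.98,"tz": 0,"wx": 0,"wy": 0,"wz": 0},
    {"tx": -0.8,"ty": -0.98,"tz": 0,"wx": 0,"wy": 0,"wz": 0},
    {"tx": -0.8,"ty": -0.98,"tz": 0,"wx": 0,"wy": 0,"wz": 0},
    {"tx": -0.8,"ty": -0.98,"tz": 0,"wx": 0,"wy": 0,"wz": 0},
    {"tx": -0.8,"ty": -0.98,"tz": 0,"wx": 0,"wy": 0,"wz": 0},
    {"tx": -0.8,"ty": -0.98,"tz": 0,"wx": 0,"wy": 0,"wz": 0},
    {"tx": -0.5,"ty": -0.7,"tz": 0,"wx": 0,"wy": 0,"wz": 0},
    {"tx": 0,"ty": 0,"tz": -1,"wx": 0,"wy": 0,"wz": 0},
    {"tx": 0,"ty": 0,"tz": -1,"wx": 0,"wy": 0,"wz": 0},
    {"tx": 0,"ty": 0,"tz": -1,"wx": 0,"wy": 0,"wz": 0}
  ]
}}

```text
clock: 19.85
eef_pos: [0.4695, -0.1493, 0.2842]
ee_rot: [0.0, 1.0, -0.001, 0.0]
force: [0.3, -0.6, -1.8]
gripper_width: 0.0304
grasp_force: 79.4
```

{"name": "move_arm", "arguments": {
  "steps": [
    {"tx": 0,"ty": 0,"tz": -1,"wx": 0,"wy": 0,"wz": 0},
    {"tx": 0,"ty": 0,"tz": -1,"wx": 0,"wy": 0,"wz": 0},
    {"tx": 0,"ty": 0,"tz": -1,"wx": 0,"wy": 0,"wz": 0},
    {"tx": 0,"ty": 0,"tz": -0.6,"wx": 0,"wy": 0,"wz": 0},
    {"tx": 0,"ty": 0,"tz": 0,"wx": 0,"wy": 0,"wz": 0}
  ]
}}

```text
clock: 20.35
eef_pos: [0.4685, -0.1485, 0.2106]
ee_rot: [-0.001, 1.0, -0.0, -0.002]
force: [-0.3, -0.2, -1.5]
gripper_width: 0.0305
grasp_force: 79.4
```

{"name": "move_arm", "arguments": {
  "steps": [
    {"tx": 0,"ty": 0,"tz": -0.5,"wx": 0,"wy": 0,"wz": 0},
    {"tx": 0,"ty": 0,"tz": -0.5,"wx": 0,"wy": 0,"wz": 0},
    {"tx": 0,"ty": 0,"tz": -0.5,"wx": 0,"wy": 0,"wz": 0},
    {"tx": 0,"ty": 0,"tz": -0.5,"wx": 0,"wy": 0,"wz": 0},
    {"tx": 0,"ty": 0,"tz": -0.5,"wx": 0,"wy": 0,"wz": 0},
    {"tx": 0,"ty": 0,"tz": -0.2,"wx": 0,"wy": 0,"wz": 0},
    {"tx": 0,"ty": 0,"tz": 0,"wx": 0,"wy": 0,"wz": 0}
  ]
}}

```text
clock: 21.05
eef_pos: [0.4691, -0.1487, 0.1573]
ee_rot: [-0.0, 1.0, -0.0, -0.001]
force: [-0.3, -0.7, -1.0]
gripper_width: 0.0305
grasp_force: 79.4
```

{"name": "move_arm", "arguments": {
  "fingers": 0,
  "steps": [
    {"tx": 0,"ty": 0,"tz": -0.05,"wx": 0,"wy": 0,"wz": 0},
    {"tx": 0,"ty": 0,"tz": 0,"wx": 0,"wy": 0,"wz": 0},
    {"tx": 0,"ty": 0,"tz": 0,"wx": 0,"wy": 0,"wz": 0},
    {"tx": 0,"ty": 0,"tz": 0,"wx": 0,"wy": 0,"wz": 0},
    {"tx": 0,"ty": 0,"tz": 0,"wx": 0,"wy": 0,"wz": 0},
    {"tx": 0,"ty": 0,"tz": 1,"wx": 0,"wy": 0,"wz": 0},
    {"tx": 0,"ty": 0,"tz": 1,"wx": 0,"wy": 0,"wz": 0},
    {"tx": 0,"ty": 0,"tz": 1,"wx": 0,"wy": 0,"wz": 0},
    {"tx": 0,"ty": 0,"tz": 1,"wx": 0,"wy": 0,"wz": 0},
    {"tx": 0,"ty": 0,"tz": 1,"wx": 0,"wy": 0,"wz": 0}
  ]
}}

```text
clock: 22.05
eef_pos: [0.4696, -0.149, 0.2582]
ee_rot: [0.0, 1.0, -0.0, 0.0]
force: [0.7, -0.1, 0.1]
gripper_width: 0.0855
grasp_force: 0.0
```

{"name": "move_arm", "arguments": {
  "steps": [
    {"tx": 0.05,"ty": 1,"tz": 0,"wx": 0,"wy": 0,"wz": 0},
    {"tx": 0.05,"ty": 1,"tz": 0,"wx": 0,"wy": 0,"wz": 0},
    {"tx": 0.05,"ty": 1,"tz": 0,"wx": 0,"wy": 0,"wz": 0},
    {"tx": 0.05,"ty": 1,"tz": 0,"wx": 0,"wy": 0,"wz": 0},
    {"tx": 0.05,"ty": 1,"tz": 0,"wx": 0,"wy": 0,"wz": 0},
    {"tx": 0.05,"ty": 1,"tz": 0,"wx": 0,"wy": 0,"wz": 0},
    {"tx": 0.05,"ty": 1,"tz": 0,"wx": 0,"wy": 0,"wz": 0},
    {"tx": 0.05,"ty": 1,"tz": 0,"wx": 0,"wy": 0,"wz": 0},
    {"tx": 0.05,"ty": 1,"tz": 0,"wx": 0,"wy": 0,"wz": 0},
    {"tx": 0.05,"ty": 1,"tz": 0,"wx": 0,"wy": 0,"wz": 0}
  ]
}}

```text
clock: 23.05
eef_pos: [0.4796, 0.0518, 0.2575]
ee_rot: [-0.0, 1.0, -0.0, 0.0]
force: [0.6, -0.1, 0.6]
gripper_width: 0.0849
grasp_force: 0.0
```

{"name": "move_arm", "arguments": {
  "steps": [
    {"tx": 0.05,"ty": 1,"tz": 0,"wx": 0,"wy": 0,"wz": 0},
    {"tx": 0.05,"ty": 1,"tz": 0,"wx": 0,"wy": 0,"wz": 0},
    {"tx": 0.05,"ty": 1,"tz": 0,"wx": 0,"wy": 0,"wz": 0},
    {"tx": 0.05,"ty": 1,"tz": 0,"wx": 0,"wy": 0,"wz": 0},
    {"tx": 0.05,"ty": 1,"tz": 0,"wx": 0,"wy": 0,"wz": 0},
    {"tx": 0.05,"ty": 1,"tz": 0,"wx": 0,"wy": 0,"wz": 0},
    {"tx": 0.05,"ty": 1,"tz": 0,"wx": 0,"wy": 0,"wz": 0},
    {"tx": 0.05,"ty": 1,"tz": 0,"wx": 0,"wy": 0,"wz": 0},
    {"tx": 0.05,"ty": 1,"tz": 0,"wx": 0,"wy": 0,"wz": 0},
    {"tx": 0.05,"ty": 1,"tz": 0,"wx": 0,"wy": 0,"wz": 0}
  ]
}}

```text
clock: 24.05
eef_pos: [0.4896, 0.2519, 0.2574]
ee_rot: [-0.0, 1.0, -0.0, 0.0]
force: [0.7, -0.1, -0.0]
gripper_width: 0.0857
grasp_force: 0.0
```

{"name": "move_arm", "arguments": {
  "steps": [
    {"tx": 0,"ty": 1,"tz": -0.5,"wx": 0,"wy": 0,"wz": 0},
    {"tx": 0,"ty": 1,"tz": -0.5,"wx": 0,"wy": 0,"wz": 0},
    {"tx": 0,"ty": 1,"tz": -0.5,"wx": 0,"wy": 0,"wz": 0},
    {"tx": 0,"ty": 0.8,"tz": -0.5,"wx": 0,"wy": 0,"wz": 0},
    {"tx": 0,"ty": 0,"tz": 0,"wx": 0,"wy": 0,"wz": 0},
    {"tx": 0,"ty": 0,"tz": 0,"wx": 0,"wy": 0,"wz": 0}
  ]
}}

```text
clock: 24.65
eef_pos: [0.4895, 0.3268, 0.217]
ee_rot: [0.0, 1.0, 0.0, -0.0]
force: [-0.4, -0.0, 0.1]
gripper_width: 0.0855
grasp_force: 0.0
```

```bash
python3 plug.py w7; python3 -c "
from h import *
im,m=cap('scene','s7'); cv2.imwrite('pics/s7b.png',cv2.resize(im,(800,600)))"
```

```text
24.7 [0.4898 0.3266 0.2175] [ 2.e-04  1.e+00 -2.e-04  1.e-04] [-0.3 -0.1  0.4]
[240.9 124.9] [ 222  105   40   41 1234] [0.5616 0.3606] V pct [121. 149. 153.]
```

View pics/s7b.png

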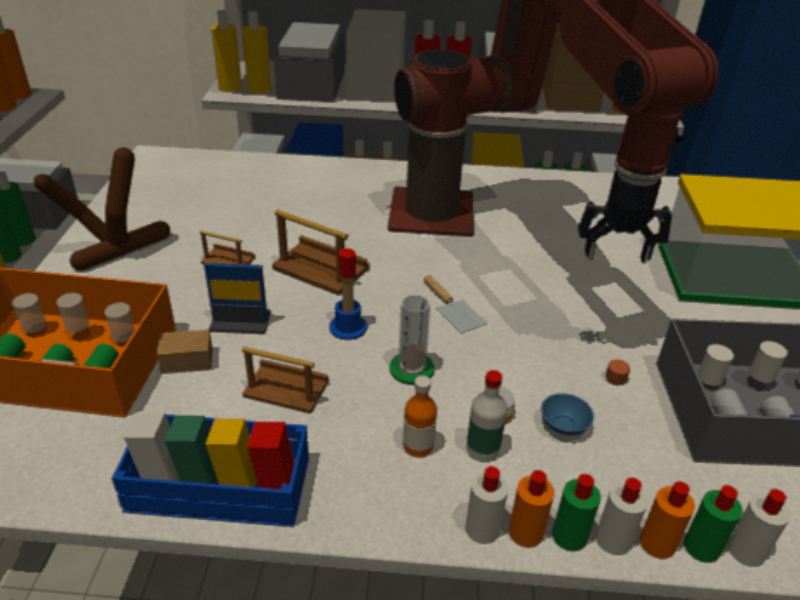

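The knock has moved the remaining plug to about (0.561,0.360), still upright. Plug 1 is low in the tube and the rammer stands in its pot. I'll check the tray clearance.

```bash
python3 - <<'E'
from h import *
im,m=load('top'); i2,m2=load('scene')
def tri(a,b):
    c1,d1=ray(m,a[0]*.7,a[1]*.7); c2,d2=ray(m2,b[0]*.7,b[1]*.7)
    A=np.c_[d1,-d2]; s=np.linalg.lstsq(A,c2-c1,rcond=None)[0]
    p,q=c1+d1*s[0],c2+d2*s[1]; return ((p+q)/2).round(3),np.linalg.norm(p-q).round(3)
print('tray corners -x,-y / +x,-y top', tri((163,311),(668,322)), tri((150,183),(697,400)))
print('base corners', onz(m,163*.7,313*.7,0), onz(m2,700*.7,462*.7,0), onz(m2,660*.7,370*.7,0))
im,m=load('w7')
print('tray in w3 base', onz(load('w3')[1],215*.7,197*.7,0))
cv2.imwrite('pics/w7b.png',cv2.resize(im,(800,600)))
E
```

```text
tray corners -x,-y / +x,-y top (array([0.498, 0.432, 0.087]), np.float64(0.029)) (array([0.734, 0.436, 0.126]), np.float64(0.012))
base corners [0.49853984 0.44539071 0.        ] [0.74860349 0.46597412 0.        ] [0.53002423 0.44751008 0.        ]
tray in w3 base [0.50773749 0.44962309 0.        ]
```

View pics/w7b.png

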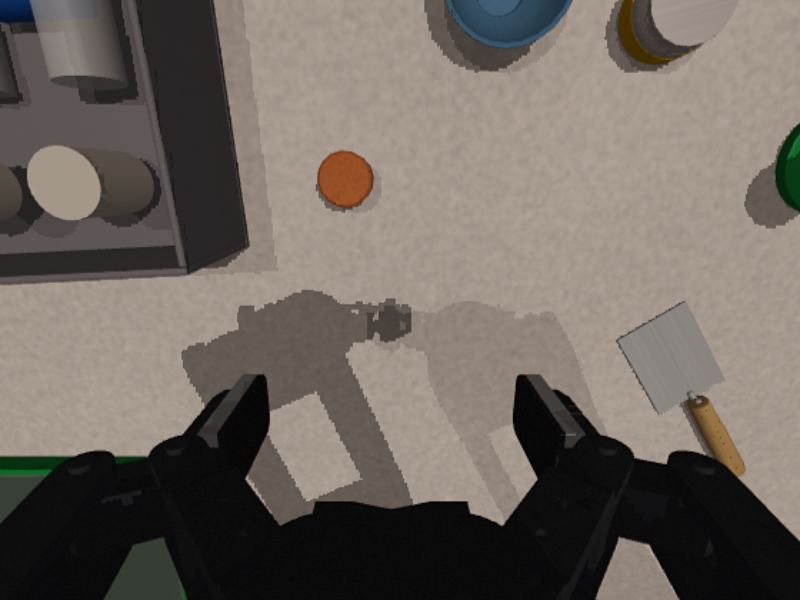

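The tray wall is at y≈0.445. The open finger reaches only 0.417, so the same grasp orientation is clear.

{"name": "move_arm", "arguments": {
  "fingers": 0.15,
  "steps": [
    {"tx": 1,"ty": 0.5,"tz": -0.5,"wx": 0,"wy": 0,"wz": 0},
    {"tx": 1,"ty": 0.5,"tz": -0.5,"wx": 0,"wy": 0,"wz": 0},
    {"tx": 1,"ty": 0.5,"tz": -0.5,"wx": 0,"wy": 0,"wz": 0},
    {"tx": 0.56,"ty": 0.18,"tz": -1,"wx": 0,"wy": 0,"wz": 0},
    {"tx": 0,"ty": 0,"tz": -1,"wx": 0,"wy": 0,"wz": 0},
    {"tx": 0,"ty": 0,"tz": -1,"wx": 0,"wy": 0,"wz": 0},
    {"tx": 0,"ty": 0,"tz": -1,"wx": 0,"wy": 0,"wz": 0},
    {"tx": 0,"ty": 0,"tz": -1,"wx": 0,"wy": 0,"wz": 0},
    {"tx": 0,"ty": 0,"tz": -1,"wx": 0,"wy": 0,"wz": 0},
    {"tx": 0,"ty": 0,"tz": 0,"wx": 0,"wy": 0,"wz": 0}
  ]
}}

```text
clock: 25.75
eef_pos: [0.5592, 0.3587, 0.0645]
ee_rot: [0.001, 1.0, -0.001, -0.002]
force: [-0.2, 0.0, -0.2]
gripper_width: 0.0724
grasp_force: 0.0
```

```bash
python3 plug.py w8
```

```text
25.8 [0.5602 0.3594 0.0664] [ 6.0e-04  1.0e+00 -7.0e-04 -1.2e-03] [ 0.1 -0.7  0.5]
[270.6 241.3] [ 238  205   67   73 3789] [0.5642 0.3604] V pct [ 73.  97. 167.]
```

{"name": "move_arm", "arguments": {
  "steps": [
    {"tx": 0,"ty": 0,"tz": -1,"wx": 0,"wy": 0,"wz": 0},
    {"tx": 0,"ty": 0,"tz": -1,"wx": 0,"wy": 0,"wz": 0},
    {"tx": 0,"ty": 0,"tz": 0,"wx": 0,"wy": 0,"wz": 0}
  ]
}}

```text
clock: 26.1
eef_pos: [0.5599, 0.3597, 0.0262]
ee_rot: [0.001, 1.0, -0.001, -0.001]
force: [-0.5, -1.1, -0.6]
gripper_width: 0.0725
grasp_force: 0.0
```

{"name": "move_arm", "arguments": {
  "fingers": 1,
  "force": 30,
  "steps": [
    {"tx": 0,"ty": 0,"tz": 0,"wx": 0,"wy": 0,"wz": 0},
    {"tx": 0,"ty": 0,"tz": 0,"wx": 0,"wy": 0,"wz": 0},
    {"tx": 0,"ty": 0,"tz": 0,"wx": 0,"wy": 0,"wz": 0},
    {"tx": 0,"ty": 0,"tz": 0,"wx": 0,"wy": 0,"wz": 0},
    {"tx": 0,"ty": 0,"tz": 0,"wx": 0,"wy": 0,"wz": 0},
    {"tx": 0,"ty": 0,"tz": 0,"wx": 0,"wy": 0,"wz": 0},
    {"tx": 0,"ty": 0,"tz": 0,"wx": 0,"wy": 0,"wz": 0}
  ]
}}

```text
clock: 26.8
eef_pos: [0.5624, 0.3613, 0.0298]
ee_rot: [-0.001, 1.0, -0.0, 0.002]
force: [-1.2, -0.2, 6.1]
gripper_width: 0.0388
grasp_force: 30.7
```

{"name": "move_arm", "arguments": {
  "steps": [
    {"tx": 0,"ty": 0,"tz": 1,"wx": 0,"wy": 0,"wz": 0},
    {"tx": 0,"ty": 0,"tz": 1,"wx": 0,"wy": 0,"wz": 0},
    {"tx": 0,"ty": 0,"tz": 1,"wx": 0,"wy": 0,"wz": 0},
    {"tx": 0,"ty": 0,"tz": 1,"wx": 0,"wy": 0,"wz": 0},
    {"tx": 0,"ty": 0,"tz": 1,"wx": 0,"wy": 0,"wz": 0},
    {"tx": 0,"ty": -0.4,"tz": 1,"wx": 0,"wy": 0,"wz": 0},
    {"tx": -0.3,"ty": -1,"tz": 1,"wx": 0,"wy": 0,"wz": 0},
    {"tx": -0.3,"ty": -1,"tz": 1,"wx": 0,"wy": 0,"wz": 0},
    {"tx": -0.3,"ty": -1,"tz": 1,"wx": 0,"wy": 0,"wz": 0},
    {"tx": -0.3,"ty": -1,"tz": 1,"wx": 0,"wy": 0,"wz": 0}
  ]
}}

```text
clock: 27.8
eef_pos: [0.5365, 0.2719, 0.2286]
ee_rot: [-0.0, 1.0, -0.0, 0.0]
force: [-0.1, -0.4, -0.3]
gripper_width: 0.0384
grasp_force: 30.5
```

{"name": "move_arm", "arguments": {
  "steps": [
    {"tx": -0.3,"ty": -1,"tz": 0,"wx": 0,"wy": 0,"wz": 0},
    {"tx": -0.3,"ty": -1,"tz": 0,"wx": 0,"wy": 0,"wz": 0},
    {"tx": -0.3,"ty": -1,"tz": 0,"wx": 0,"wy": 0,"wz": 0},
    {"tx": -0.3,"ty": -1,"tz": 0,"wx": 0,"wy": 0,"wz": 0},
    {"tx": -0.3,"ty": -1,"tz": 0,"wx": 0,"wy": 0,"wz": 0},
    {"tx": -0.3,"ty": -1,"tz": 0,"wx": 0,"wy": 0,"wz": 0},
    {"tx": 0,"ty": -1,"tz": 0,"wx": 0,"wy": 0,"wz": 0},
    {"tx": 0,"ty": -1,"tz": 0,"wx": 0,"wy": 0,"wz": 0},
    {"tx": 0,"ty": -1,"tz": 0,"wx": 0,"wy": 0,"wz": 0},
    {"tx": 0,"ty": -1,"tz": 0,"wx": 0,"wy": 0,"wz": 0}
  ]
}}

```text
clock: 28.8
eef_pos: [0.5008, 0.0718, 0.2279]
ee_rot: [0.0, 1.0, -0.0, 0.001]
force: [0.4, 0.4, 0.1]
gripper_width: 0.0385
grasp_force: 30.5
```

{"name": "move_arm", "arguments": {
  "steps": [
    {"tx": 0,"ty": -1,"tz": 0,"wx": 0,"wy": 0,"wz": 0},
    {"tx": 0,"ty": -1,"tz": 0,"wx": 0,"wy": 0,"wz": 0},
    {"tx": 0,"ty": -1,"tz": 0,"wx": 0,"wy": 0,"wz": 0},
    {"tx": 0,"ty": -1,"tz": 0,"wx": 0,"wy": 0,"wz": 0},
    {"tx": 0,"ty": -0.4,"tz": 0,"wx": 0,"wy": 0,"wz": 0},
    {"tx": 0,"ty": 0,"tz": 0,"wx": 0,"wy": 0,"wz": 0},
    {"tx": 0,"ty": 0,"tz": 0,"wx": 0,"wy": 0,"wz": 0}
  ]
}}

```text
clock: 29.5
eef_pos: [0.5008, -0.0149, 0.2275]
ee_rot: [-0.0, 1.0, -0.0, 0.0]
force: [-0.3, 0.9, -1.6]
gripper_width: 0.0385
grasp_force: 30.5
```

```bash
python3 plug.py w9; python3 - <<'E'
from h import *
im,m=load('w9'); z=manip.get_obs()['eef_pos'][2]
h=cv2.cvtColor(im,cv2.COLOR_BGR2HSV); k=cv2.inRange(h,(3,80,40),(14,255,255))[:,273]
r=np.where(k[200:340])[0]+200
print(r.min(),r.max(),'centre x from near',onz(m,273,r.max(),z+.008)[0]+.02,'from far',onz(m,273,r.min(),z-.020)[0]-.02)
E
```

```text
29.55 [ 0.5008 -0.0147  0.2274] [-2.e-04  1.e+00 -1.e-04  1.e-04] [ 0.8  0.  -1. ]
[274.2 121. ] [ 255  101   39   41 1220] [ 0.5772 -0.0156] V pct [ 74.9  79.  149. ]
[273.4 272.2] [ 234  226   80   91 5725] [ 0.3977 -0.0145] V pct [ 73.  77. 150.]
226 316 centre x from near 0.5044829912806735 from far 0.5007972215643792
```

{"name": "move_arm", "arguments": {
  "steps": [
    {"tx": 1,"ty": -0.1,"tz": 0,"wx": 0,"wy": 0,"wz": 0},
    {"tx": 1,"ty": 0,"tz": 0,"wx": 0,"wy": 0,"wz": 0},
    {"tx": 1,"ty": 0,"tz": 0,"wx": 0,"wy": 0,"wz": 0},
    {"tx": 0.71,"ty": 0,"tz": 0,"wx": 0,"wy": 0,"wz": 0},
    {"tx": 0,"ty": 0,"tz": -1,"wx": 0,"wy": 0,"wz": 0},
    {"tx": 0,"ty": 0,"tz": -0.8,"wx": 0,"wy": 0,"wz": 0},
    {"tx": 0,"ty": 0,"tz": -0.2,"wx": 0,"wy": 0,"wz": 0},
    {"tx": 0,"ty": 0,"tz": -0.2,"wx": 0,"wy": 0,"wz": 0}
  ]
}}

```text
clock: 30.35
eef_pos: [0.5747, -0.0169, 0.1828]
ee_rot: [-0.0, 1.0, 0.0, -0.0]
force: [0.2, -0.0, 1.1]
gripper_width: 0.0386
grasp_force: 30.6
```

{"name": "move_arm", "arguments": {
  "steps": [
    {"tx": 0,"ty": 0,"tz": -0.1,"wx": 0,"wy": 0,"wz": 0},
    {"tx": 0,"ty": 0,"tz": -0.1,"wx": 0,"wy": 0,"wz": 0},
    {"tx": 0,"ty": 0,"tz": -0.1,"wx": 0,"wy": 0,"wz": 0},
    {"tx": 0,"ty": 0,"tz": -0.1,"wx": 0,"wy": 0,"wz": 0},
    {"tx": 0,"ty": 0,"tz": 0,"wx": 0,"wy": 0,"wz": 0}
  ]
}}

```text
clock: 30.85
eef_pos: [0.5754, -0.0175, 0.1755]
ee_rot: [0.0, 1.0, -0.0, 0.001]
force: [2.5, 0.9, -0.7]
gripper_width: 0.0382
grasp_force: 30.5
```

{"name": "move_arm", "arguments": {
  "fingers": 0.3,
  "steps": [
    {"tx": 0.03,"ty": 0,"tz": 0,"wx": 0,"wy": 0,"wz": 0},
    {"tx": 0,"ty": 0,"tz": 0,"wx": 0,"wy": 0,"wz": 0},
    {"tx": 0,"ty": 0,"tz": 0,"wx": 0,"wy": 0,"wz": 0},
    {"tx": 0,"ty": 0,"tz": 0,"wx": 0,"wy": 0,"wz": 0},
    {"tx": 0,"ty": 0,"tz": 0,"wx": 0,"wy": 0,"wz": 0}
  ]
}}

```text
clock: 31.35
eef_pos: [0.5755, -0.0174, 0.1752]
ee_rot: [-0.0, 1.0, -0.0, -0.0]
force: [0.4, 0.2, -0.6]
gripper_width: 0.0599
grasp_force: 0.0
```

{"name": "move_arm", "arguments": {
  "fingers": 0,
  "steps": [
    {"tx": 0,"ty": 0,"tz": 0.5,"wx": 0,"wy": 0,"wz": 0},
    {"tx": 0,"ty": 0,"tz": 1,"wx": 0,"wy": 0,"wz": 0},
    {"tx": 0,"ty": 0,"tz": 1,"wx": 0,"wy": 0,"wz": 0},
    {"tx": -1,"ty": -0.5,"tz": 0.5,"wx": 0,"wy": 0,"wz": 0},
    {"tx": -1,"ty": -1,"tz": 0,"wx": 0,"wy": 0,"wz": 0},
    {"tx": -1,"ty": -1,"tz": 0,"wx": 0,"wy": 0,"wz": 0},
    {"tx": -1,"ty": -1,"tz": 0,"wx": 0,"wy": 0,"wz": 0},
    {"tx": -1,"ty": 0,"tz": 0,"wx": 0,"wy": 0,"wz": 0},
    {"tx": 0,"ty": 0,"tz": 0,"wx": 0,"wy": 0,"wz": 0}
  ]
}}

```text
clock: 32.25
eef_pos: [0.4743, -0.0878, 0.236]
ee_rot: [0.0, 1.0, -0.001, 0.0]
force: [1.4, 0.6, 0.3]
gripper_width: 0.0854
grasp_force: 0.0
```

```bash
python3 - <<'E'
from h import *
im,m=cap('wrist','w10')
o=manip.get_obs(); print(o['clock'],o['eef_pos'].round(4),o['ee_rot'].round(4))
h=cv2.cvtColor(im,cv2.COLOR_BGR2HSV)
k=cv2.inRange(h,(3,100,60),(12,255,255)); n,l,s,c=cv2.connectedComponentsWithStats(k)
for i in range(1,n):
    if s[i][4]>300: print('plug',c[i],s[i],onz(m,*c[i],.162)[:2])
h[...,0]=(h[...,0]+90)%180
k=cv2.inRange(h,(84,150,190),(94,255,255)); n,l,s,c=cv2.connectedComponentsWithStats(k)
for i in range(1,n):
    if s[i][4]>300: print('handle top',c[i],s[i],onz(m,*c[i],.18)[:2])
E
```

```text
32.3 [ 0.4755 -0.0876  0.2362] [ 2.e-04  1.e+00 -8.e-04  8.e-04]
plug [167.05736138  78.71159975] [ 137   46   61   66 3138] [ 0.57504626 -0.02005719]
```

```bash
python3 - <<'E'
from h import *
for f in('w5','w10'):
    im,m=load(f); h=cv2.cvtColor(im,cv2.COLOR_BGR2HSV); h[...,0]=(h[...,0]+90)%180
    k=cv2.inRange(h,(80,150,90),(96,255,255)); n,l,s,c=cv2.connectedComponentsWithStats(k)
    for i in range(1,n):
        if s[i][4]>300:
            v=h[...,2][l==i]; kk=((l==i)&(h[...,2]>(v.max()-25))); ys,xs=np.where(kk); print(f,s[i],v.max(),xs.mean(),ys.mean(),onz(m,xs.mean(),ys.mean(),.18)[:2])
E
```

```text
w5 [ 344  222   45   42 1386] 173 370.33962264150944 235.10849056603774 [ 0.47521585 -0.15156932]
w10 [ 342  220   43   45 1295] 176 367.1190019193858 235.07101727447218 [ 0.47503254 -0.1512295 ]
```

{"name": "move_arm", "arguments": {
  "steps": [
    {"tx": -0.1,"ty": -1,"tz": 0,"wx": 0,"wy": 0,"wz": 0},
    {"tx": -0.1,"ty": -1,"tz": 0,"wx": 0,"wy": 0,"wz": 0},
    {"tx": -0.1,"ty": -1,"tz": 0,"wx": 0,"wy": 0,"wz": 0},
    {"tx": 0,"ty": -0.07,"tz": 0,"wx": 0,"wy": 0,"wz": 0},
    {"tx": 0,"ty": 0,"tz": 0,"wx": 0,"wy": 0,"wz": 0}
  ]
}}

```text
clock: 32.8
eef_pos: [0.4704, -0.1487, 0.2355]
ee_rot: [-0.0, 1.0, -0.001, 0.0]
force: [-0.0, -0.1, -0.5]
gripper_width: 0.0855
grasp_force: 0.0
```

Handle position is unchanged from before, so I'll grip it.

{"name": "move_arm", "arguments": {
  "steps": [
    {"tx": 0,"ty": 0,"tz": -1,"wx": 0,"wy": 0,"wz": 0},
    {"tx": 0,"ty": 0,"tz": -1,"wx": 0,"wy": 0,"wz": 0},
    {"tx": 0,"ty": 0,"tz": -1,"wx": 0,"wy": 0,"wz": 0},
    {"tx": 0,"ty": 0,"tz": -1,"wx": 0,"wy": 0,"wz": 0},
    {"tx": 0,"ty": 0,"tz": 0,"wx": 0,"wy": 0,"wz": 0}
  ]
}}

```text
clock: 33.3
eef_pos: [0.4681, -0.1467, 0.1525]
ee_rot: [-0.001, 1.0, 0.0, -0.002]
force: [0.4, -0.1, -0.5]
gripper_width: 0.0857
grasp_force: 0.0
```

{"name": "move_arm", "arguments": {
  "fingers": 1,
  "force": 100,
  "steps": [
    {"tx": 0,"ty": 0,"tz": 0,"wx": 0,"wy": 0,"wz": 0},
    {"tx": 0,"ty": 0,"tz": 0,"wx": 0,"wy": 0,"wz": 0},
    {"tx": 0,"ty": 0,"tz": 0,"wx": 0,"wy": 0,"wz": 0},
    {"tx": 0,"ty": 0,"tz": 0,"wx": 0,"wy": 0,"wz": 0},
    {"tx": 0,"ty": 0,"tz": 0,"wx": 0,"wy": 0,"wz": 0},
    {"tx": 0,"ty": 0,"tz": 0,"wx": 0,"wy": 0,"wz": 0},
    {"tx": 0,"ty": 0,"tz": 0,"wx": 0,"wy": 0,"wz": 0},
    {"tx": 0,"ty": 0,"tz": 0,"wx": 0,"wy": 0,"wz": 0}
  ]
}}

```text
clock: 34.1
eef_pos: [0.4706, -0.1492, 0.1568]
ee_rot: [0.001, 1.0, -0.0, 0.001]
force: [0.5, -0.2, 7.1]
gripper_width: 0.03
grasp_force: 98.8
```

{"name": "move_arm", "arguments": {
  "steps": [
    {"tx": 0,"ty": 0,"tz": 0.5,"wx": 0,"wy": 0,"wz": 0},
    {"tx": 0,"ty": 0,"tz": 1,"wx": 0,"wy": 0,"wz": 0},
    {"tx": 0,"ty": 0,"tz": 1,"wx": 0,"wy": 0,"wz": 0},
    {"tx": 0,"ty": 0,"tz": 1,"wx": 0,"wy": 0,"wz": 0},
    {"tx": 0,"ty": 0,"tz": 1,"wx": 0,"wy": 0,"wz": 0},
    {"tx": 0,"ty": 0,"tz": 1,"wx": 0,"wy": 0,"wz": 0},
    {"tx": 0,"ty": 0,"tz": 1,"wx": 0,"wy": 0,"wz": 0},
    {"tx": 0,"ty": 0,"tz": 1,"wx": 0,"wy": 0,"wz": 0},
    {"tx": 0,"ty": 0,"tz": 1,"wx": 0,"wy": 0,"wz": 0},
    {"tx": 0,"ty": 0,"tz": 1,"wx": 0,"wy": 0,"wz": 0}
  ]
}}

```text
clock: 35.1
eef_pos: [0.4691, -0.1486, 0.3462]
ee_rot: [-0.0, 1.0, -0.0, -0.0]
force: [-0.1, 0.2, -1.1]
gripper_width: 0.0303
grasp_force: 99.0
```

{"name": "move_arm", "arguments": {
  "steps": [
    {"tx": 0.8,"ty": 0.98,"tz": 0,"wx": 0,"wy": 0,"wz": 0},
    {"tx": 0.8,"ty": 0.98,"tz": 0,"wx": 0,"wy": 0,"wz": 0},
    {"tx": 0.8,"ty": 0.98,"tz": 0,"wx": 0,"wy": 0,"wz": 0},
    {"tx": 0.8,"ty": 0.98,"tz": 0,"wx": 0,"wy": 0,"wz": 0},
    {"tx": 0.8,"ty": 0.98,"tz": 0,"wx": 0,"wy": 0,"wz": 0},
    {"tx": 0.8,"ty": 0.98,"tz": 0,"wx": 0,"wy": 0,"wz": 0},
    {"tx": 0.5,"ty": 0.7,"tz": 0,"wx": 0,"wy": 0,"wz": 0},
    {"tx": 0,"ty": 0,"tz": 0,"wx": 0,"wy": 0,"wz": 0}
  ]
}}

```text
clock: 35.9
eef_pos: [0.576, -0.0156, 0.3449]
ee_rot: [-0.0, 1.0, 0.001, -0.0]
force: [0.4, -0.2, -1.9]
gripper_width: 0.0299
grasp_force: 99.3
```

{"name": "move_arm", "arguments": {
  "steps": [
    {"tx": 0,"ty": 0,"tz": -1,"wx": 0,"wy": 0,"wz": 0},
    {"tx": 0,"ty": 0,"tz": -0.5,"wx": 0,"wy": 0,"wz": 0},
    {"tx": 0,"ty": 0,"tz": -0.5,"wx": 0,"wy": 0,"wz": 0},
    {"tx": 0,"ty": 0,"tz": -0.5,"wx": 0,"wy": 0,"wz": 0},
    {"tx": 0,"ty": 0,"tz": -0.5,"wx": 0,"wy": 0,"wz": 0},
    {"tx": 0,"ty": 0,"tz": -0.5,"wx": 0,"wy": 0,"wz": 0}
  ]
}}

```text
clock: 36.5
eef_pos: [0.5758, -0.0173, 0.2754]
ee_rot: [-0.0, 1.0, -0.0, 0.001]
force: [-2.7, 0.8, 6.6]
gripper_width: 0.0302
grasp_force: 100.0
```

{"name": "move_arm", "arguments": {
  "steps": [
    {"tx": 0,"ty": 0,"tz": -0.5,"wx": 0,"wy": 0,"wz": 0},
    {"tx": 0,"ty": 0,"tz": -0.5,"wx": 0,"wy": 0,"wz": 0},
    {"tx": 0,"ty": 0,"tz": -0.5,"wx": 0,"wy": 0,"wz": 0}
  ]
}}

```text
clock: 36.8
eef_pos: [0.5758, -0.0172, 0.2448]
ee_rot: [0.0, 1.0, -0.0, 0.0]
force: [-0.4, -0.4, 2.6]
gripper_width: 0.0302
grasp_force: 99.8
```

{"name": "move_arm", "arguments": {
  "steps": [
    {"tx": 0,"ty": 0,"tz": -0.2,"wx": 0,"wy": 0,"wz": 0},
    {"tx": 0,"ty": 0,"tz": -0.2,"wx": 0,"wy": 0,"wz": 0},
    {"tx": 0,"ty": 0,"tz": -0.1,"wx": 0,"wy": 0,"wz": 0}
  ]
}}

```text
clock: 37.1
eef_pos: [0.5763, -0.0173, 0.2364]
ee_rot: [0.0, 1.0, -0.0, 0.001]
force: [-1.1, 0.3, 6.5]
gripper_width: 0.0303
grasp_force: 99.9
```

{"name": "move_arm", "arguments": {
  "steps": [
    {"tx": 0,"ty": 0,"tz": -0.1,"wx": 0,"wy": 0,"wz": 0},
    {"tx": 0,"ty": 0,"tz": -0.1,"wx": 0,"wy": 0,"wz": 0},
    {"tx": 0,"ty": 0,"tz": -0.1,"wx": 0,"wy": 0,"wz": 0}
  ]
}}

```text
clock: 37.4
eef_pos: [0.576, -0.0172, 0.2299]
ee_rot: [0.0, 1.0, -0.0, 0.001]
force: [-0.7, 1.3, 0.8]
gripper_width: 0.03
grasp_force: 99.7
```

{"name": "move_arm", "arguments": {
  "steps": [
    {"tx": 0,"ty": 0,"tz": -0.1,"wx": 0,"wy": 0,"wz": 0},
    {"tx": 0,"ty": 0,"tz": -0.1,"wx": 0,"wy": 0,"wz": 0}
  ]
}}

```text
clock: 37.6
eef_pos: [0.5765, -0.0173, 0.2267]
ee_rot: [0.0, 1.0, -0.0, 0.001]
force: [-2.2, 1.2, 16.5]
gripper_width: 0.0297
grasp_force: 101.2
```

{"name": "move_arm", "arguments": {
  "steps": [
    {"tx": 0,"ty": 0,"tz": -0.1,"wx": 0,"wy": 0,"wz": 0}
  ]
}}

```text
clock: 37.7
eef_pos: [0.5771, -0.0173, 0.2267]
ee_rot: [0.0, 1.0, -0.0, 0.002]
force: [-3.8, 1.8, 23.9]
gripper_width: 0.0298
grasp_force: 101.8
```

{"name": "move_arm", "arguments": {
  "steps": [
    {"tx": 0,"ty": 0,"tz": -0.1,"wx": 0,"wy": 0,"wz": 0}
  ]
}}

```text
clock: 37.8
eef_pos: [0.5778, -0.0173, 0.2266]
ee_rot: [0.0, 1.0, -0.0, 0.003]
force: [-5.3, 2.1, 33.4]
gripper_width: 0.0298
grasp_force: 102.8
```

The stack bottoms out at the predicted height, with force rising to 33 N. I'll hold briefly, then withdraw and return the rammer.

{"name": "move_arm", "arguments": {
  "steps": [
    {"tx": 0,"ty": 0,"tz": -0.05,"wx": 0,"wy": 0,"wz": 0},
    {"tx": 0,"ty": 0,"tz": 0,"wx": 0,"wy": 0,"wz": 0},
    {"tx": 0,"ty": 0,"tz": 0,"wx": 0,"wy": 0,"wz": 0}
  ]
}}

```text
clock: 38.1
eef_pos: [0.5779, -0.0174, 0.2267]
ee_rot: [0.001, 1.0, -0.0, 0.004]
force: [-6.3, 1.5, 29.7]
gripper_width: 0.0301
grasp_force: 102.8
```

{"name": "move_arm", "arguments": {
  "steps": [
    {"tx": 0,"ty": 0,"tz": 0.3,"wx": 0,"wy": 0,"wz": 0},
    {"tx": 0,"ty": 0,"tz": 0.5,"wx": 0,"wy": 0,"wz": 0},
    {"tx": 0,"ty": 0,"tz": 1,"wx": 0,"wy": 0,"wz": 0},
    {"tx": 0,"ty": 0,"tz": 1,"wx": 0,"wy": 0,"wz": 0},
    {"tx": 0,"ty": 0,"tz": 1,"wx": 0,"wy": 0,"wz": 0},
    {"tx": 0,"ty": 0,"tz": 1,"wx": 0,"wy": 0,"wz": 0},
    {"tx": 0,"ty": 0,"tz": 1,"wx": 0,"wy": 0,"wz": 0},
    {"tx": 0,"ty": 0,"tz": 0.45,"wx": 0,"wy": 0,"wz": 0},
    {"tx": 0,"ty": 0,"tz": 0,"wx": 0,"wy": 0,"wz": 0}
  ]
}}

```text
clock: 39.0
eef_pos: [0.5761, -0.0173, 0.3461]
ee_rot: [0.0, 1.0, -0.0, 0.001]
force: [0.4, -0.1, -1.5]
gripper_width: 0.0301
grasp_force: 99.2
```

```bash
python3 - <<'E'
from h import *
im,m=cap('scene','s8'); o=manip.get_obs(); print(o['eef_pos'])
h=cv2.cvtColor(im,cv2.COLOR_BGR2HSV)[190:290,255:330]; k=cv2.inRange(h,(2,45,40),(14,255,255)); n,l,s,c=cv2.connectedComponentsWithStats(k)
print([(s[i].tolist(),c[i].round(1).tolist()) for i in range(1,n) if s[i][4]>20])
for z in(.012,.046,.08,.114,.158): print(z,(proj(m,(.594,-.0175,z))-[255,190]).round(1),(proj(m,(.576,-.0175,z))-[255,190]).round(1))
E
```

```text
[ 0.57561479 -0.01721519  0.34473982]
[([30, 41, 12, 28, 145], [36.0, 51.6]), ([28, 84, 23, 16, 283], [39.0, 93.0])]
0.012 [32.8 69.2] [33.2 64.6]
0.046 [33.4 59.5] [33.8 54.9]
0.08 [33.9 49.5] [34.3 45. ]
0.114 [34.5 39.2] [34.9 34.7]
0.158 [35.3 25.3] [35.7 20.9]
```

The stack spans floor to 80 mm as it should. Now the rammer goes back to the pot.

{"name": "move_arm", "arguments": {
  "steps": [
    {"tx": -0.8,"ty": -0.98,"tz": 0,"wx": 0,"wy": 0,"wz": 0},
    {"tx": -0.8,"ty": -0.98,"tz": 0,"wx": 0,"wy": 0,"wz": 0},
    {"tx": -0.8,"ty": -0.98,"tz": 0,"wx": 0,"wy": 0,"wz": 0},
    {"tx": -0.8,"ty": -0.98,"tz": 0,"wx": 0,"wy": 0,"wz": 0},
    {"tx": -0.8,"ty": -0.98,"tz": 0,"wx": 0,"wy": 0,"wz": 0},
    {"tx": -0.8,"ty": -0.98,"tz": 0,"wx": 0,"wy": 0,"wz": 0},
    {"tx": -0.5,"ty": -0.7,"tz": 0,"wx": 0,"wy": 0,"wz": 0},
    {"tx": 0,"ty": 0,"tz": -1,"wx": 0,"wy": 0,"wz": 0},
    {"tx": 0,"ty": 0,"tz": -1,"wx": 0,"wy": 0,"wz": 0},
    {"tx": 0,"ty": 0,"tz": -1,"wx": 0,"wy": 0,"wz": 0}
  ]
}}

```text
clock: 40.05
eef_pos: [0.4687, -0.1487, 0.2828]
ee_rot: [-0.001, 1.0, -0.001, -0.001]
force: [-0.0, -0.1, -1.0]
gripper_width: 0.03
grasp_force: 99.4
```

{"name": "move_arm", "arguments": {
  "steps": [
    {"tx": 0,"ty": 0,"tz": -1,"wx": 0,"wy": 0,"wz": 0},
    {"tx": 0,"ty": 0,"tz": -1,"wx": 0,"wy": 0,"wz": 0},
    {"tx": 0,"ty": 0,"tz": -1,"wx": 0,"wy": 0,"wz": 0},
    {"tx": 0,"ty": 0,"tz": -0.6,"wx": 0,"wy": 0,"wz": 0},
    {"tx": 0,"ty": 0,"tz": -0.5,"wx": 0,"wy": 0,"wz": 0},
    {"tx": 0,"ty": 0,"tz": -0.5,"wx": 0,"wy": 0,"wz": 0}
  ]
}}

```text
clock: 40.65
eef_pos: [0.4696, -0.1488, 0.1925]
ee_rot: [-0.0, 1.0, -0.0, -0.0]
force: [1.0, -0.6, -1.3]
gripper_width: 0.0301
grasp_force: 99.4
```

{"name": "move_arm", "arguments": {
  "steps": [
    {"tx": 0,"ty": 0,"tz": -0.5,"wx": 0,"wy": 0,"wz": 0},
    {"tx": 0,"ty": 0,"tz": -0.5,"wx": 0,"wy": 0,"wz": 0},
    {"tx": 0,"ty": 0,"tz": -0.5,"wx": 0,"wy": 0,"wz": 0},
    {"tx": 0,"ty": 0,"tz": -0.2,"wx": 0,"wy": 0,"wz": 0},
    {"tx": 0,"ty": 0,"tz": 0,"wx": 0,"wy": 0,"wz": 0}
  ]
}}

```text
clock: 41.15
eef_pos: [0.4692, -0.1486, 0.1585]
ee_rot: [-0.0, 1.0, -0.0, -0.001]
force: [0.4, -0.2, -1.8]
gripper_width: 0.0304
grasp_force: 99.4
```

{"name": "move_arm", "arguments": {
  "fingers": 0,
  "steps": [
    {"tx": 0,"ty": 0,"tz": -0.07,"wx": 0,"wy": 0,"wz": 0},
    {"tx": 0,"ty": 0,"tz": 0,"wx": 0,"wy": 0,"wz": 0},
    {"tx": 0,"ty": 0,"tz": 0,"wx": 0,"wy": 0,"wz": 0},
    {"tx": 0,"ty": 0,"tz": 0,"wx": 0,"wy": 0,"wz": 0},
    {"tx": 0,"ty": 0,"tz": 0,"wx": 0,"wy": 0,"wz": 0},
    {"tx": 0,"ty": 0,"tz": 1,"wx": 0,"wy": 0,"wz": 0},
    {"tx": 0,"ty": 0,"tz": 1,"wx": 0,"wy": 0,"wz": 0},
    {"tx": 0,"ty": 0,"tz": 1,"wx": 0,"wy": 0,"wz": 0},
    {"tx": 0,"ty": 0,"tz": 1,"wx": 0,"wy": 0,"wz": 0},
    {"tx": 0,"ty": 0,"tz": 1,"wx": 0,"wy": 0,"wz": 0}
  ]
}}

```text
clock: 42.15
eef_pos: [0.4696, -0.1488, 0.2588]
ee_rot: [0.0, 1.0, -0.0, 0.0]
force: [0.4, 1.1, 0.0]
gripper_width: 0.0852
grasp_force: 0.0
```

{"name": "move_arm", "arguments": {
  "steps": [
    {"tx": 0,"ty": -0.5,"tz": 1,"wx": 0,"wy": 0,"wz": 0.09},
    {"tx": 0,"ty": -1,"tz": 0,"wx": 0,"wy": 0,"wz": 0.09},
    {"tx": 0,"ty": -1,"tz": 0,"wx": 0,"wy": 0,"wz": 0.09},
    {"tx": 0,"ty": -1,"tz": 0,"wx": 0,"wy": 0,"wz": 0.09},
    {"tx": 0,"ty": -1,"tz": 0,"wx": 0,"wy": 0,"wz": 0.09},
    {"tx": 0,"ty": -1,"tz": 0,"wx": 0,"wy": 0,"wz": 0.09},
    {"tx": 0,"ty": -1,"tz": 0,"wx": 0,"wy": 0,"wz": 0.09},
    {"tx": 0,"ty": -1,"tz": 0,"wx": 0,"wy": 0,"wz": 0.09},
    {"tx": 0,"ty": -1,"tz": 0,"wx": 0,"wy": 0,"wz": 0.09},
    {"tx": 0,"ty": -1,"tz": 0,"wx": 0,"wy": 0,"wz": 0.09}
  ]
}}

```text
clock: 43.15
eef_pos: [0.4695, -0.3396, 0.2779]
ee_rot: [-0.0, 0.759, 0.651, 0.0]
force: [-0.0, 0.5, 0.5]
gripper_width: 0.0855
grasp_force: 0.0
```

{"name": "move_arm", "arguments": {
  "steps": [
    {"tx": 0,"ty": -1,"tz": 0,"wx": 0,"wy": 0,"wz": 0.08},
    {"tx": 0,"ty": -1,"tz": 0,"wx": 0,"wy": 0,"wz": 0.053},
    {"tx": 0,"ty": -1,"tz": 0,"wx": 0,"wy": 0,"wz": 0},
    {"tx": 0,"ty": -1,"tz": 0,"wx": 0,"wy": 0,"wz": 0},
    {"tx": 0,"ty": 0,"tz": 0,"wx": 0,"wy": 0,"wz": 0},
    {"tx": 0,"ty": 0,"tz": 0,"wx": 0,"wy": 0,"wz": 0}
  ]
}}

```text
clock: 43.75
eef_pos: [0.4694, -0.4186, 0.2776]
ee_rot: [-0.0, 0.689, 0.725, 0.0]
force: [-0.3, 0.9, -0.6]
gripper_width: 0.0854
grasp_force: 0.0
```

```bash
python3 - <<'E'
from h import *
im,m=cap('wrist','w11'); cv2.imwrite('pics/w11b.png',cv2.resize(im,(800,600)))
o=manip.get_obs(); print(o['clock'],o['eef_pos'].round(4),o['ee_rot'].round(4),o['q'].round(2))
E
```

```text
43.8 [ 0.4696 -0.4182  0.2777] [-4.000e-04  6.887e-01  7.250e-01  2.000e-04] [-0.85  0.21  1.48  0.    1.45 -0.9 ]
```

View pics/w11b.png

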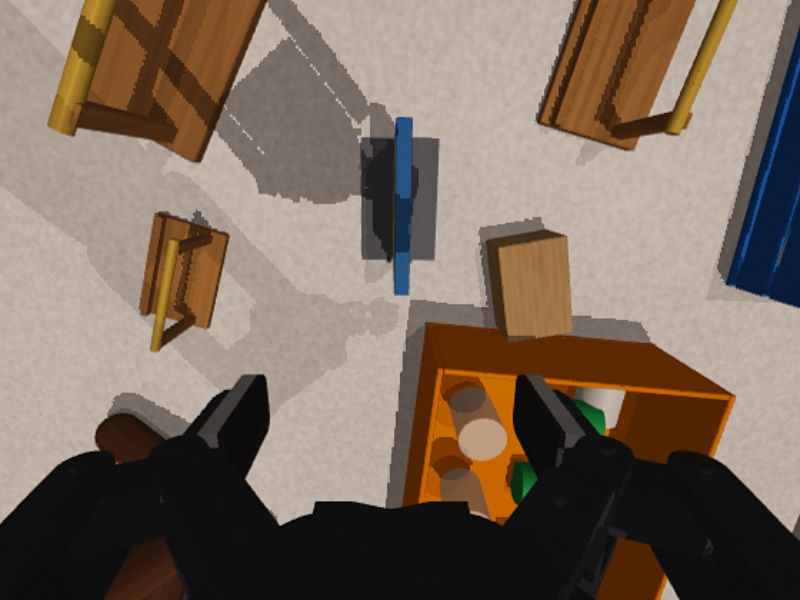

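The panel's top edge runs from (404,118) to (401,294), nearly aligned with the tool. The end of the middle easel is at the upper right, with base corners near (540,124) and (632,150).

```bash
python3 - <<'E'
from h import *
im,m=load('w11')
P=lambda u,v,z:onz(m,u*.7,v*.7,z)[:2].round(4)
a,b=P(404,118,.138),P(401,294,.138); print('panel',a,b,(a+b)/2,np.linalg.norm(a-b),'yaw',np.degrees(np.arctan2(-(a-b)[0],(a-b)[1])))
for w,q in (('w11',[(540,124,.024),(632,150,.012),(680,132,.1)]),('w4',[(584,115,.012),(742,150,.012),(590,100,.024),(766,130,.024)]),('w5',[(491,80,.012),(645,117,.012)])):
    mm=load(w)[1]; print(w,[onz(mm,u*.7,v*.7,z)[:2].round(4).tolist() for u,v,z in q])
E
```

```text
panel [ 0.4712 -0.3108] [ 0.4756 -0.4189] [ 0.4734  -0.36485] 0.10818950965782216 yaw 2.330826512843167
w11 [[0.5892, -0.2947], [0.678, -0.3102], [0.6608, -0.3051]]
w4 [[0.6177, -0.1624], [0.5927, -0.2878], [0.6261, -0.1603], [0.6058, -0.2927]]
w5 [[0.6181, -0.163], [0.5918, -0.2845]]
```

{"name": "move_arm", "arguments": {
  "steps": [
    {"tx": 0.1,"ty": 1,"tz": 0,"wx": 0,"wy": 0,"wz": 0},
    {"tx": 0.09,"ty": 1,"tz": 0,"wx": 0,"wy": 0,"wz": 0},
    {"tx": 0,"ty": 0.65,"tz": -0.7,"wx": 0,"wy": 0,"wz": 0},
    {"tx": 0,"ty": 0,"tz": -1,"wx": 0,"wy": 0,"wz": 0},
    {"tx": 0,"ty": 0,"tz": -1,"wx": 0,"wy": 0,"wz": 0},
    {"tx": 0,"ty": 0,"tz": -1,"wx": 0,"wy": 0,"wz": 0},
    {"tx": 0,"ty": 0,"tz": -1,"wx": 0,"wy": 0,"wz": 0},
    {"tx": 0,"ty": 0,"tz": -1,"wx": 0,"wy": 0,"wz": 0},
    {"tx": 0,"ty": 0,"tz": -1,"wx": 0,"wy": 0,"wz": 0},
    {"tx": 0,"ty": 0,"tz": -1,"wx": 0,"wy": 0,"wz": 0}
  ]
}}

```text
clock: 44.8
eef_pos: [0.4737, -0.3646, 0.1235]
ee_rot: [0.0, 0.688, 0.725, 0.0]
force: [0.5, 0.4, 0.5]
gripper_width: 0.0855
grasp_force: 0.0
```

{"name": "move_arm", "arguments": {
  "steps": [
    {"tx": 0,"ty": 0,"tz": 0,"wx": 0,"wy": 0,"wz": 0},
    {"tx": 0,"ty": 0,"tz": 0,"wx": 0,"wy": 0,"wz": 0}
  ]
}}

```text
clock: 45.0
eef_pos: [0.4735, -0.365, 0.1242]
ee_rot: [-0.0, 0.688, 0.725, 0.0]
force: [-0.2, -0.1, 0.2]
gripper_width: 0.0854
grasp_force: 0.0
```

{"name": "move_arm", "arguments": {
  "fingers": 1,
  "force": 50,
  "steps": [
    {"tx": 0,"ty": 0,"tz": -0.05,"wx": 0,"wy": 0,"wz": 0},
    {"tx": 0,"ty": 0,"tz": 0,"wx": 0,"wy": 0,"wz": 0},
    {"tx": 0,"ty": 0,"tz": 0,"wx": 0,"wy": 0,"wz": 0},
    {"tx": 0,"ty": 0,"tz": 0,"wx": 0,"wy": 0,"wz": 0},
    {"tx": 0,"ty": 0,"tz": 0,"wx": 0,"wy": 0,"wz": 0},
    {"tx": 0,"ty": 0,"tz": 0,"wx": 0,"wy": 0,"wz": 0},
    {"tx": 0,"ty": 0,"tz": 0,"wx": 0,"wy": 0,"wz": 0},
    {"tx": 0,"ty": 0,"tz": 0,"wx": 0,"wy": 0,"wz": 0},
    {"tx": 0,"ty": 0,"tz": 0,"wx": 0,"wy": 0,"wz": 0}
  ]
}}

```text
clock: 45.9
eef_pos: [0.4736, -0.3661, 0.1233]
ee_rot: [0.0, 0.689, 0.725, -0.0]
force: [0.6, -0.3, 3.0]
gripper_width: 0.009
grasp_force: 49.4
```

{"name": "move_arm", "arguments": {
  "steps": [
    {"tx": 0,"ty": 0,"tz": 0.5,"wx": 0,"wy": 0,"wz": 0},
    {"tx": 0,"ty": 0,"tz": 0.5,"wx": 0,"wy": 0,"wz": 0},
    {"tx": 0,"ty": 0,"tz": 1,"wx": 0,"wy": 0,"wz": 0},
    {"tx": 0,"ty": 0,"tz": 1,"wx": 0,"wy": 0,"wz": 0},
    {"tx": 0,"ty": 0,"tz": 1,"wx": 0,"wy": 0,"wz": 0},
    {"tx": 0,"ty": 0,"tz": 1,"wx": 0,"wy": 0,"wz": 0},
    {"tx": 0,"ty": 0,"tz": 1,"wx": 0,"wy": 0,"wz": 0},
    {"tx": 0,"ty": 0,"tz": 1,"wx": 0,"wy": 0,"wz": 0},
    {"tx": 0,"ty": 0,"tz": 1,"wx": 0,"wy": 0,"wz": 0},
    {"tx": 0,"ty": 0,"tz": 1,"wx": 0,"wy": 0,"wz": 0}
  ]
}}

```text
clock: 46.9
eef_pos: [0.4732, -0.3655, 0.3043]
ee_rot: [-0.0, 0.689, 0.725, -0.0]
force: [0.3, -0.7, -1.5]
gripper_width: 0.0093
grasp_force: 48.9
```

{"name": "move_arm", "arguments": {
  "steps": [
    {"tx": 0.9,"ty": 0.18,"tz": 0,"wx": 0,"wy": 0,"wz": -0.079},
    {"tx": 0.9,"ty": 0.18,"tz": 0,"wx": 0,"wy": 0,"wz": -0.079},
    {"tx": 0.9,"ty": 0.18,"tz": 0,"wx": 0,"wy": 0,"wz": 0},
    {"tx": 0.9,"ty": 0.18,"tz": 0,"wx": 0,"wy": 0,"wz": 0},
    {"tx": 0.9,"ty": 0.18,"tz": 0,"wx": 0,"wy": 0,"wz": 0},
    {"tx": 0.9,"ty": 0.18,"tz": 0,"wx": 0,"wy": 0,"wz": 0},
    {"tx": 0.9,"ty": 0.18,"tz": 0,"wx": 0,"wy": 0,"wz": 0},
    {"tx": 0.9,"ty": 0.18,"tz": 0,"wx": 0,"wy": 0,"wz": 0},
    {"tx": 0.9,"ty": 0.18,"tz": 0,"wx": 0,"wy": 0,"wz": 0},
    {"tx": 0.9,"ty": 0.18,"tz": 0,"wx": 0,"wy": 0,"wz": 0}
  ]
}}

```text
clock: 47.9
eef_pos: [0.6539, -0.3294, 0.3033]
ee_rot: [-0.0, 0.773, 0.634, -0.0]
force: [0.7, -0.2, -1.3]
gripper_width: 0.0093
grasp_force: 49.0
```

{"name": "move_arm", "arguments": {
  "steps": [
    {"tx": 0,"ty": 0,"tz": 0,"wx": 0,"wy": 0,"wz": 0},
    {"tx": 0,"ty": 0,"tz": 0,"wx": 0,"wy": 0,"wz": 0},
    {"tx": 0,"ty": 0,"tz": 0,"wx": 0,"wy": 0,"wz": 0}
  ]
}}

```text
clock: 48.2
eef_pos: [0.6526, -0.3301, 0.3031]
ee_rot: [-0.0, 0.773, 0.634, -0.0]
force: [0.6, -0.5, -2.0]
gripper_width: 0.0091
grasp_force: 49.2
```

```bash
python3 - <<'E'
from h import *
im,m=cap('wrist','w12'); cv2.imwrite('pics/w12b.png',cv2.resize(im,(800,600),interpolation=cv2.INTER_CUBIC))
o=manip.get_obs(); print(o['clock'],o['eef_pos'].round(4),o['ee_rot'].round(4),o['q'].round(2))
E
```

```text
48.25 [ 0.6526 -0.3301  0.3032] [-1.000e-04  7.734e-01  6.340e-01 -2.000e-04] [-0.58  0.45  1.13 -0.    1.56 -0.38]
```

View pics/w12b.png

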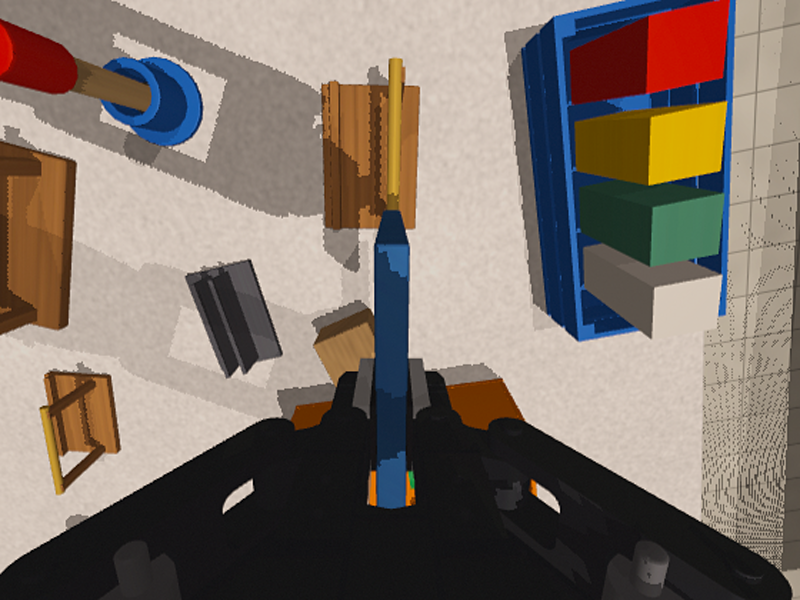

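The easel is clear here. Its base corners are (321,81), (419,86), (415,228) and (323,228), the lip runs along its left side, and the near end of the rail is hidden by the panel. The panel's top face runs through x≈392.

```bash
python3 - <<'E'
from h import *
im,m=load('w12')
P=lambda u,v,z:onz(m,u*.7,v*.7,z)[:2]
TL,BL,TR,BR=P(321,81,.012),P(323,228,.012),P(419,86,.012),P(415,228,.012)
print(*[p.round(4) for p in(TL,BL,TR,BR)],'w',np.linalg.norm(TL-TR),np.linalg.norm(TL-BL))
d=(TL-BL); print('yaw',np.degrees(np.arctan2(-d[0],d[1])))
e=TR-BR; print('yaw right',np.degrees(np.arctan2(-e[0],e[1])))
c=(TL+BL+TR+BR)/4; print('c',c, 'front mid',(TL+BL)/2)
print('rail far end',P(396,60,.095), 'rail line', P(394,200,.095))
# brightness profile across the lip (averaged rows)
g=cv2.cvtColor(im,cv2.COLOR_BGR2GRAY)[70:95,218:300].mean(0); print(list(zip(range(218,300,1),g.round().astype(int)))[:30])
o=manip.get_obs()['eef_pos']
a=P(392,240,o[2]+.015);b=P(391.5,505,o[2]+.015); print('panel top ends',a,b,(a+b)/2,np.linalg.norm(a-b))
E
```

```text
[ 0.6206 -0.1629] [ 0.5905 -0.2915] [ 0.707  -0.1843] [ 0.6805 -0.3094] w 0.0890256891476406 0.1320584849963797
yaw -13.173551978715883
yaw right -11.974574846107739
c [ 0.64966558 -0.23702243] front mid [ 0.60557411 -0.22716517]
rail far end [ 0.68579134 -0.17916974] rail line [ 0.665457   -0.27473277]
[(218, np.int64(129)), (219, np.int64(139)), (220, np.int64(150)), (221, np.int64(149)), (222, np.int64(146)), (223, np.int64(146)), (224, np.int64(156)), (225, np.int64(99)), (226, np.int64(77)), (227, np.int64(104)), (228, np.int64(108)), (229, np.int64(119)), (230, np.int64(85)), (231, np.int64(105)), (232, np.int64(115)), (233, np.int64(116)), (234, np.int64(118)), (235, np.int64(119)), (236, np.int64(121)), (237, np.int64(46)), (238, np.int64(99)), (239, np.int64(103)), (240, np.int64(105)), (241, np.int64(112)), (242, np.int64(114)), (243, np.int64(115)), (244, np.int64(115)), (245, np.int64(117)), (246, np.int64(116)), (247, np.int64(111))]
panel top ends [ 0.6635179  -0.27433067] [ 0.64617197 -0.36069022] [ 0.65484494 -0.31751044] 0.08808435694650463
```

```bash
python3 - <<'E'
from h import *
im,m=load('w12'); c=np.array([.6497,-.237]); t=np.radians(-12); ex=np.array([np.cos(t),np.sin(t)]); ey=np.array([-np.sin(t),np.cos(t)])
for u,z in((225.5,.012),(230,.024),(237,.024),(237.5,.012)):
    p=onz(m,u,82,z)[:2]-c; print(u,z,(p@ex*1e3).round(1),(p@ey*1e3).round(1))
E
```

```text
225.5 0.012 -43.9 36.3
230 0.024 -36.2 34.8
237 0.024 -27.2 34.9
237.5 0.012 -28.0 36.5
```

{"name": "move_arm", "arguments": {
  "steps": [
    {"tx": 0.1,"ty": 0.9,"tz": 0,"wx": 0.0146,"wy": 0.0688,"wz": -0.002},
    {"tx": 0.1,"ty": 0.9,"tz": 0,"wx": 0.0146,"wy": 0.0688,"wz": -0.002},
    {"tx": 0.1,"ty": 0.9,"tz": 0,"wx": 0.0146,"wy": 0.0688,"wz": -0.002},
    {"tx": 0.15,"ty": 0.9,"tz": 0,"wx": 0,"wy": 0,"wz": 0},
    {"tx": 0.22,"ty": 0.8,"tz": 0,"wx": 0,"wy": 0,"wz": 0},
    {"tx": 0,"ty": 0,"tz": -1,"wx": 0,"wy": 0,"wz": 0},
    {"tx": 0,"ty": 0,"tz": -1,"wx": 0,"wy": 0,"wz": 0},
    {"tx": 0,"ty": 0,"tz": -1,"wx": 0,"wy": 0,"wz": 0},
    {"tx": 0,"ty": 0,"tz": 0,"wx": 0,"wy": 0,"wz": 0},
    {"tx": 0,"ty": 0,"tz": 0,"wx": 0,"wy": 0,"wz": 0}
  ]
}}

```text
clock: 49.25
eef_pos: [0.6665, -0.2417, 0.2452]
ee_rot: [-0.128, 0.766, 0.622, -0.102]
force: [0.8, -0.0, -1.2]
gripper_width: 0.0094
grasp_force: 49.5
```

```bash
python3 - <<'E'
from h import *
from scipy.spatial.transform import Rotation as Ro
cap('wrist','w13')
o=manip.get_obs(); q=o['ee_rot']; R=Ro.from_quat([q[1],q[2],q[3],q[0]]).as_matrix()
c=np.array([.6497,-.237,0]); t=np.radians(-12); ex=np.array([np.cos(t),np.sin(t),0]); ey=np.array([-np.sin(t),np.cos(t),0])
p=o['eef_pos']; print(o['clock'],p.round(4),'tilt',np.degrees(np.arcsin(-R[:,2]@ex)).round(2),'roll',np.degrees(np.arcsin(-R[:,2]@ey)).round(2),'close axis yaw',np.degrees(np.arctan2(R[1,1],R[0,1])).round(2))
F=p+.115*R[:,2]; print('easel coords TCP',((p-c)@ex).round(4),((p-c)@ey).round(4),'foot',((F-c)@ex).round(4),((F-c)@ey).round(4),F[2].round(4))
E
```

```text
49.3 [ 0.667  -0.2419  0.2459] tilt 18.74 roll -0.05 close axis yaw -11.83
easel coords TCP 0.018 -0.0012 foot -0.019 -0.0011 0.137
```

The lip measures at −27 to −28 mm in the easel frame, so the frame is right. I'll descend.

{"name": "move_arm", "arguments": {
  "steps": [
    {"tx": -0.08,"ty": 0.01,"tz": -0.5,"wx": 0,"wy": 0,"wz": 0},
    {"tx": 0,"ty": 0,"tz": -1,"wx": 0,"wy": 0,"wz": 0},
    {"tx": 0,"ty": 0,"tz": -1,"wx": 0,"wy": 0,"wz": 0},
    {"tx": 0,"ty": 0,"tz": -1,"wx": 0,"wy": 0,"wz": 0},
    {"tx": 0,"ty": 0,"tz": -1,"wx": 0,"wy": 0,"wz": 0},
    {"tx": 0,"ty": 0,"tz": -0.7,"wx": 0,"wy": 0,"wz": 0},
    {"tx": 0,"ty": 0,"tz": -0.2,"wx": 0,"wy": 0,"wz": 0},
    {"tx": 0,"ty": 0,"tz": -0.2,"wx": 0,"wy": 0,"wz": 0},
    {"tx": 0,"ty": 0,"tz": -0.1,"wx": 0,"wy": 0,"wz": 0}
  ]
}}

```text
clock: 50.2
eef_pos: [0.6657, -0.2418, 0.1295]
ee_rot: [-0.128, 0.766, 0.622, -0.103]
force: [0.0, -0.9, -0.1]
gripper_width: 0.0092
grasp_force: 49.5
```

{"name": "move_arm", "arguments": {
  "steps": [
    {"tx": 0,"ty": 0,"tz": -0.1,"wx": 0,"wy": 0,"wz": 0},
    {"tx": 0,"ty": 0,"tz": -0.1,"wx": 0,"wy": 0,"wz": 0}
  ]
}}

```text
clock: 50.4
eef_pos: [0.6657, -0.2418, 0.1257]
ee_rot: [-0.128, 0.766, 0.622, -0.103]
force: [-0.4, 0.2, -2.2]
gripper_width: 0.0091
grasp_force: 49.5
```

Next, small downward steps until contact, then a nudge toward the lip.

{"name": "move_arm", "arguments": {
  "steps": [
    {"tx": 0,"ty": 0,"tz": -0.1,"wx": 0,"wy": 0,"wz": 0}
  ]
}}

```text
clock: 50.5
eef_pos: [0.6655, -0.2417, 0.1234]
ee_rot: [-0.128, 0.766, 0.622, -0.103]
force: [-0.4, 0.3, -1.3]
gripper_width: 0.0093
grasp_force: 49.5
```

{"name": "move_arm", "arguments": {
  "steps": [
    {"tx": -0.05,"ty": 0.01,"tz": -0.03,"wx": 0,"wy": 0,"wz": 0},
    {"tx": -0.05,"ty": 0.01,"tz": 0,"wx": 0,"wy": 0,"wz": 0}
  ]
}}

```text
clock: 50.7
eef_pos: [0.6637, -0.2413, 0.1228]
ee_rot: [-0.128, 0.766, 0.622, -0.103]
force: [2.4, -0.5, -0.6]
gripper_width: 0.0092
grasp_force: 49.9
```

{"name": "move_arm", "arguments": {
  "steps": [
    {"tx": -0.03,"ty": 0,"tz": 0,"wx": 0,"wy": 0,"wz": 0},
    {"tx": -0.02,"ty": 0,"tz": 0,"wx": 0,"wy": 0,"wz": 0}
  ]
}}

```text
clock: 50.9
eef_pos: [0.6631, -0.2414, 0.123]
ee_rot: [-0.128, 0.766, 0.622, -0.102]
force: [3.7, 0.0, 0.5]
gripper_width: 0.009
grasp_force: 50.0
```

{"name": "move_arm", "arguments": {
  "steps": [
    {"tx": 0,"ty": 0,"tz": -0.05,"wx": 0,"wy": 0,"wz": 0},
    {"tx": 0,"ty": 0,"tz": 0,"wx": 0,"wy": 0,"wz": 0}
  ]
}}

```text
clock: 51.1
eef_pos: [0.6633, -0.2414, 0.1228]
ee_rot: [-0.128, 0.766, 0.622, -0.102]
force: [4.9, 0.5, 4.4]
gripper_width: 0.0096
grasp_force: 50.7
```

{"name": "move_arm", "arguments": {
  "fingers": 0.65,
  "force": 20,
  "steps": [
    {"tx": 0,"ty": 0,"tz": 0,"wx": 0,"wy": 0,"wz": 0},
    {"tx": 0,"ty": 0,"tz": 0,"wx": 0,"wy": 0,"wz": 0},
    {"tx": 0,"ty": 0,"tz": 0,"wx": 0,"wy": 0,"wz": 0},
    {"tx": 0,"ty": 0,"tz": 0,"wx": 0,"wy": 0,"wz": 0},
    {"tx": 0,"ty": 0,"tz": 0,"wx": 0,"wy": 0,"wz": 0},
    {"tx": 0,"ty": 0,"tz": 0,"wx": 0,"wy": 0,"wz": 0}
  ]
}}

```text
clock: 51.7
eef_pos: [0.662, -0.2411, 0.121]
ee_rot: [-0.129, 0.766, 0.622, -0.103]
force: [0.0, -0.1, -0.6]
gripper_width: 0.0298
grasp_force: 0.1
```

```bash
python3 - <<'E'
from h import *
a,m=cap('wrist','w14'); b,_=cap('scene','s14')
b=b[215:305,130:270]
o=manip.get_obs(); print(o['clock'],o['force'],o['gripper_width'])
v=np.vstack([cv2.resize(a,(460,345)),cv2.resize(b,(460,250),interpolation=cv2.INTER_CUBIC)]); cv2.imwrite('pics/v14.png',v)
E
```

```text
51.8 [-0.15679863 -0.16028822  0.23893628] 0.030260368626863925
```

View pics/v14.png

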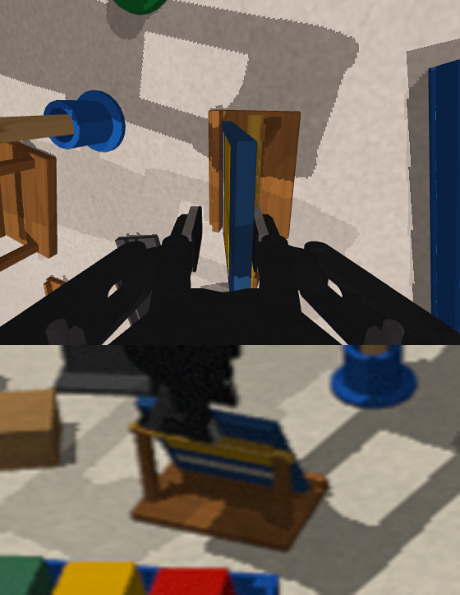

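The panel has settled on the rail with its foot behind the lip. I'll widen slightly and retreat along the panel.

{"name": "move_arm", "arguments": {
  "fingers": 0.6,
  "steps": [
    {"tx": 0,"ty": 0,"tz": 0,"wx": 0,"wy": 0,"wz": 0},
    {"tx": 0,"ty": 0,"tz": 0,"wx": 0,"wy": 0,"wz": 0},
    {"tx": 0.08,"ty": -0.016,"tz": 0.18,"wx": 0,"wy": 0,"wz": 0},
    {"tx": 0.15,"ty": -0.03,"tz": 0.37,"wx": 0,"wy": 0,"wz": 0},
    {"tx": 0.23,"ty": -0.05,"tz": 0.55,"wx": 0,"wy": 0,"wz": 0},
    {"tx": 0.38,"ty": -0.08,"tz": 0.92,"wx": 0,"wy": 0,"wz": 0},
    {"tx": 0.38,"ty": -0.08,"tz": 0.92,"wx": 0,"wy": 0,"wz": 0},
    {"tx": 0,"ty": 0,"tz": 1,"wx": 0,"wy": 0,"wz": 0},
    {"tx": 0,"ty": 0,"tz": 1,"wx": 0,"wy": 0,"wz": 0},
    {"tx": 0,"ty": 0,"tz": 1,"wx": 0,"wy": 0,"wz": 0}
  ]
}}

```text
clock: 52.8
eef_pos: [0.6872, -0.2464, 0.2423]
ee_rot: [-0.128, 0.766, 0.622, -0.103]
force: [0.4, 0.7, -0.5]
gripper_width: 0.0341
grasp_force: 0.0
```

{"name": "move_arm", "arguments": {
  "steps": [
    {"tx": -0.5,"ty": -1,"tz": 1,"wx": 0,"wy": 0,"wz": 0},
    {"tx": -0.5,"ty": -1,"tz": 1,"wx": 0,"wy": 0,"wz": 0},
    {"tx": -0.5,"ty": -1,"tz": 0,"wx": 0,"wy": 0,"wz": 0},
    {"tx": -0.5,"ty": -1,"tz": 0,"wx": 0,"wy": 0,"wz": 0},
    {"tx": -0.5,"ty": -1,"tz": 0,"wx": 0,"wy": 0,"wz": 0},
    {"tx": 0,"ty": 0,"tz": 0,"wx": 0,"wy": 0,"wz": 0},
    {"tx": 0,"ty": 0,"tz": 0,"wx": 0,"wy": 0,"wz": 0}
  ]
}}

```text
clock: 53.5
eef_pos: [0.6358, -0.347, 0.2785]
ee_rot: [-0.13, 0.766, 0.621, -0.103]
force: [0.7, -0.2, -0.9]
gripper_width: 0.0339
grasp_force: 0.0
```

```bash
python3 - <<'E'
from h import *
a,m=cap('wrist','w15'); b,ms=cap('scene','s15'); t,mt=cap('top','t15'); b0,_=load('scene'); 
o=manip.get_obs(); print(o['clock'],o['eef_pos'],o['force'].round(1))
# expected panel top-edge end points vs picture
c=np.array([.6497,-.237,0]); y=np.radians(-12); ex=np.array([np.cos(y),np.sin(y),0]); ey=np.array([-np.sin(y),np.cos(y),0]); th=np.radians(23)
B=c+ex*(-.0188)+[0,0,.012]
ends=[B+.13*(np.sin(th)*ex+[0,0,np.cos(th)])+s*.055*ey for s in(-1,1)]
print('exp back-top ends scene',[proj(ms,e).round(1).tolist() for e in ends],'top',[proj(mt,e).round(1).tolist() for e in ends])
for n,im,roi in(('scene',b,(165,225,250,305)),('top',t,(310,140,390,195))):
    h=cv2.cvtColor(im,cv2.COLOR_BGR2HSV)[roi[1]:roi[3],roi[0]:roi[2]]
    k=cv2.inRange(h,(98,110,30),(120,255,255)); k=cv2.morphologyEx(k,cv2.MORPH_OPEN,np.ones((2,2)))
    p=cv2.findNonZero(k); r=cv2.minAreaRect(p); print(n,(cv2.boxPoints(r)+[roi[0],roi[1]]).round(1).tolist())
# bystander change check
d=cv2.absdiff(b,b0).max(2)>40; n,l,s,cc=cv2.connectedComponentsWithStats(d.astype('uint8'))
print([s[i].tolist() for i in range(1,n) if s[i][4]>60])
a2=np.hstack([cv2.resize(b[190:300,110:310],(800,440),interpolation=cv2.INTER_CUBIC)]); cv2.imwrite('pics/f.png',a2)
E
```

```text
53.65 [ 0.63689667 -0.34547113  0.27943363] [ 0.8  0.1 -0.5]
exp back-top ends scene [[170.7, 235.4], [213.8, 245.0]] top [[378.4, 158.1], [338.3, 148.7]]
scene [[172.8, 226.0], [249.0, 224.7], [250.3, 303.4], [174.1, 304.6]]
top [[331.3, 177.8], [338.4, 150.3], [373.4, 159.4], [366.3, 186.9]]
[[50, 0, 145, 223, 12361], [169, 0, 62, 23, 679], [243, 7, 40, 27, 461], [195, 16, 43, 25, 840], [339, 22, 33, 26, 620], [310, 55, 15, 13, 97], [277, 66, 11, 12, 67], [344, 69, 35, 21, 371], [116, 72, 10, 11, 66], [77, 75, 14, 17, 114], [286, 85, 40, 11, 113], [330, 92, 13, 19, 147], [346, 94, 19, 8, 69], [196, 134, 99, 33, 1391], [170, 141, 214, 132, 5742], [200, 157, 26, 9, 114], [322, 158, 26, 16, 190], [237, 173, 12, 8, 62], [404, 229, 18, 18, 252], [285, 250, 11, 10, 80], [410, 250, 19, 19, 279], [179, 269, 35, 14, 260]]
```

The panel's visible end matches the expected centred pose to within a couple of pixels, and the gripper is clear of everything. I'll hand the job in.

```bash
python3 -c "
from bench import manip
print(manip.close_job())"
```

```text
the job is handed in; nothing more can be done
None
```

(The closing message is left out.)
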